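Load the dead-weight gauge tester and put it under pressure

TASK

The gauge tester was left under pressure with its dust cover on: first flip the locking toggle valve towards the front of the case to vent it (its knurled collar must be lifted before the lever will move), and put the dust cover in the empty white tray. Then stack every weight lying on the bench on the sprung carrier, centred, largest at the bottom and each next smaller one on top. Last, flip the toggle back to pressure, away from the front, and see that its collar drops and locks it; leave the lapped valve seats alone.

Things in the scene. Friction and masses are not known exactly. Their poses are not given: they have to be found in the camera images.
- tester: dead-weight gauge tester: fixed grey case 220 (x) x 340 (y) x 70 mm high. Origin under its centre on the bench; x points away from its front (which faces the robot), y left, z up. In mm: weight carrier at (-10, -85); toggle valve at (-20, 70); 80 mm dial gauge at (65, 125), its top 165 above the bench; capstan sticks out 45 from the front at y = 120, below the top
- pan (a point): centre of the top face of the steel weight carrier: flat round plate, diameter 84 mm, 8 mm thick, on a 20 mm stem, no rim; 133 mm above the bench when empty. z up. Sprung: it sinks 1 mm for each 100 g, at most 18 mm, and does not tilt
- toggle_pivot (a point): middle of the toggle lever's hinge axis, fixed in the tester, 82 mm above the bench; the axis runs along the tester's y. Housing 66 (x) x 36 (y) mm, reaching 22 mm above the pivot; on it a gate 24 mm wide along y, reaching 40 mm above the pivot
- lever (a joint): angle of the toggle lever from upright, about the tester's y axis: +0.42 rad leans away from the front = pressure, -0.42 leans to the front = vented. Steel rod 9 mm thick, black ball 18 mm thick centred 92 mm from the pivot. Stays where it is left; at either end the collar's lug locks it behind the gate with about 0.04 rad of play
- collar (a joint): how far the collar is lifted along the lever: 0 = down, 0.010 m = at its stop. A spring holds it down (3.6 N at 0, 6.6 N at 10 mm). The lever passes the gate only with the collar lifted 8 mm or more; let go over the gate, the collar rests on it; let go past the gate, it drops to 0 and locks the lever
- collar_grip (a point): middle of the collar, on the lever's axis, 60 mm from the pivot with the collar down; z points up along the lever, y along the hinge axis. Knurled steel sleeve, diameter 22 mm, reaching 17 mm below and 13 mm above this point; below it a 14 mm square lug, 10 mm long. Pinch it along the hinge axis from the lever's end, the ball passing between the fingers
- cover: white plastic dust cover: upside-down round dish, diameter 98 mm, 24 mm high, skirt 20 mm deep, with a round knob of 22 mm diameter on top from 24 to 48 mm; 60 g. Origin at the centre of its lower rim, z up. At the start it sits over the carrier, its top plate lying on it, the origin 20 mm below the carrier's top face
- tray: empty white plastic tray, loose, 300 g, 150 x 150 mm outside, walls 4 mm thick and 18 mm high, floor 4 mm thick; origin under its centre, z up. The dust cover belongs in it, lying flat on its rim
- weight_1: stainless weight, a plain disc of 64 mm diameter and 18 mm thick, 450 g (the largest); origin at its centre, 9 mm above what it lies on, z along its axis (it may lie either way up). May be absent
- weight_2: stainless weight, a plain disc of 58 mm diameter and 18 mm thick, 370 g; origin at its centre, 9 mm above what it lies on, z along its axis (it may lie either way up). May be absent
- weight_3: stainless weight, a plain disc of 52 mm diameter and 18 mm thick, 300 g; origin at its centre, 9 mm above what it lies on, z along its axis (it may lie either way up). May be absent
- weight_4: stainless weight, a plain disc of 46 mm diameter and 18 mm thick, 230 g; origin at its centre, 9 mm above what it lies on, z along its axis (it may lie either way up). May be absent
- weight_5: stainless weight, a plain disc of 40 mm diameter and 18 mm thick, 170 g (the smallest); origin at its centre, 9 mm above what it lies on, z along its axis (it may lie either way up). May be absent
- seat_1: lapped valve seat, a stepped steel ring 44 mm wide and 34 mm high standing on the bench; to be left alone. Origin at the centre of its underside
- seat_2: lapped valve seat, a stepped steel ring 44 mm wide and 34 mm high standing on the bench; to be left alone. Origin at the centre of its underside
- seat_3: lapped valve seat, a stepped steel ring 48 mm wide and 34 mm high standing on the bench; to be left alone. Origin at the centre of its underside
Things that resemble listed ones, but are neither listed nor needed, are in the scene too. What is shaped like the weight_2 but brown is not meant.

How it is judged:
By the outcome, as a careful person would: the job done as asked, in the order asked, and still so for the second after the job is handed in, with the robot touching nothing.
Of weight_1, weight_2, weight_3, weight_4, weight_5 only 3 to 5 are there at a start; the rules pass over those that are not, and their reading is None.
At some moment in a run one of tray, cover may be knocked a few centimetres aside while the robot is not near it.
Once in a run the grip may slacken for a moment while it holds something.
It also fails if it takes over 210 s, if anything falls off the work surface, if the arm or the gripper's body presses on something with over 40 N, if the wrist force passes 120 N, or if a joint passes its speed limit or range.

ROBOT

A 7-joint arm with a two-finger parallel gripper is mounted at the origin on the work surface. World frame = base frame: x ahead of the robot, y to its left, z up, the work surface at z = 0. Lengths are in mm, angles in rad, forces in N, time in s.
With the tool pointing down it reaches from about 425 to 975 mm from the base axis. Payload 16.7 kg.
Tool frame: the origin (TCP) lies at the very end of the fingers, on their centre line; the grasp point (between the pads) lies 19 mm behind it (r.hold_point_z is the distance from the TCP to the grasp point, in mm); z points along the fingers, y is the line along which they close (so a half turn about z gives the same grasp; the last joint's range is limited). The gripper opens to 85 mm and grips with 20 to 120 N. Pads are 22 mm wide; open, the fingers measure 114 mm over their backs; the gripper's body (76 mm by 85 mm) begins 54 mm behind the grasp point. The pads swing forward as they close: fully open they stand 13 mm farther back than shut.
Start: joints at [-1.44, 0.426, 0.074, 1.606, -0.034, 1.111, -0.067], TCP at [187.065, 648.524, 231.302] pointing down, gripper open.
Joint ranges: [-2.85, 2.85], [-0.5, 2.14], [-1.23, 1.37], [0.21, 2.46], [-1.02, 4.16], [0.16, 2.05], [-2.73, 2.73]. Speed limits (rad/s): [1.89, 1.89, 2.39, 2.39, 3.01, 3.01, 3.01].

INTERFACE

Orientations are given as a rotation vector (axis times angle).
In Python, from cell import r gives the robot as it stands.
- The arm moves only by the tool step_arm, never from a script. Its argument "plan" is a list of rows, each an object with "xyz": the shift along the tool's x, y, z normalised to -1 to 1, where 1 is 250 mm, a list of three; "rot": the turn, a rotation vector about the tool's x, y, z normalised to -1 to 1, where 1 is 90 degrees, a list of three; "hand": the opening, from 0 (shut) to 1 (fully open). In form: [{"xyz": [x, y, z], "rot": [ax, ay, az], "hand": hand}, ...]. A call has 1 to 5 rows; each row is the pose to reach, as a shift and turn from the pose commanded when the call began, along the tool's axes at that moment; what a row does not reach only later rows make up. A row lasts 1/12 s, in which the tool goes at most 41.7 mm and 7.16 degrees, less where a joint would pass 70% of its speed; a pose out of reach is approached as far as the arm can. A call with a number of a shift or a turn outside -1 to 1 is refused whole. A call with a gripper value outside its range is refused whole. The fingers move at their own pace and stop on an object; the grip force is fixed at half the most. Time passes only in rows, so rows that repeat a pose let the fingers close. It gives the time, the measured TCP pose, the force, the opening and the grip force at its end, in the units of the state.
- r.state(): the state, without advancing time (a new reading comes with each control period).
- r.snapshot(name): name is "side" or "top" or "wrist"; returns a dict with "color" (480x640x3 uint8, blue, green, red), "z_map" (480x640 float32, mm along the optical axis (not along the pixel's ray), 0 where there is no reading), "K" (3x3 intrinsics, pixels), "camera_from_world" (4x4, takes a point from world to camera coordinates); the wrist camera has in their place "tool_from_camera" (4x4, takes a point from camera to tool coordinates, whose origin is the TCP and whose axes are the flange's). Camera axes: x right, y up, looking along -z (the intrinsics and any distortion apply to the point x, -y, -z); pixel columns grow to the right and rows downward; lengths in mm; the calibration is good to about 2 mm. A picture is of the moment at which its call begins: read the wrist's pose just before it.
- r.close_job(): hands the job in; it is judged then, once.
The state is a dict: "t": time; "joints": joint angles; "dq": joint speeds; "effort": joint torques, N m; "tool_pos": TCP position; "tool_rot": TCP orientation; "force": force on the tool from outside, world axes, zero at the start; "wrist_torque": the same for the moment, N m; "opening": finger opening in mm; "grip_force": force on a finger pad.
Only numpy, scipy, OpenCV 4.12 (cv2) and the standard library are available. Lean on these libraries where they do the work, as an engineer would, in place of code of your own. Each camera call takes 0.05 s, during which the arm holds its last target. There are 200 camera calls.

## Working session

There is one attempt and no reset: what is moved stays moved. The work goes in short steps, Python scripts to look and compute and a tool call to move; the robot and the scene stay as the last step left them, time stands still between calls to the robot, and variables do not carry over. Pictures are saved under pics/ and viewed, at most 14 in all, crops included, and the job is handed in when it is done.

Besides the shell and the picture viewer there is one more tool, called after "Request:" by a JSON object that holds its "op" and its "data". step_arm: Moves the arm, as the interface text tells. Scaled input: -1 to 1 covers 250 mm each way for a shift and 90 degrees each way for a turn. Its arguments: {"type":"object","properties":{"plan":{"type":"array","items":{"type":"object","properties":{"xyz":{"type":"array","items":{"type":"number"}},"rot":{"type":"array","items":{"type":"number"}},"hand":{"type":"number"}}}}},"required":["plan"]}

```bash
ls; mkdir -p pics
cat > h.py <<'E'
import numpy as np, cv2
from cell import r
from scipy.spatial.transform import Rotation as R
def snap(n):
    s=r.state(); d=r.snapshot(n)
    if n=='wrist':
        T=np.eye(4);T[:3,:3]=R.from_rotvec(s['tool_rot']).as_matrix();T[:3,3]=s['tool_pos']
        d['wc']=T@np.array(d['tool_from_camera'])
    else: d['wc']=np.linalg.inv(np.array(d['camera_from_world']))
    return d
def cloud(d):
    z=d['z_map'].astype(float);K=np.array(d['K']);v,u=np.mgrid[:480,:640]
    x=(u-K[0,2])/K[0,0]*z;y=(v-K[1,2])/K[1,1]*z
    P=np.stack([x,-y,-z],-1)@d['wc'][:3,:3].T+d['wc'][:3,3]
    P[z==0]=np.nan
    return P
def st():
    s=r.state();print('t',round(s['t'],2),'pos',np.round(s['tool_pos'],1),'rot',np.round(s['tool_rot'],3),'F',np.round(s['force'],1),'op',round(s['opening'],1),'g',round(s['grip_force'],1));return s
E
python3 - <<'E'
from h import *
s=st();print(R.from_rotvec(s['tool_rot']).as_matrix().round(3))
for n in('top','side'):
    d=snap(n);cv2.imwrite(f'pics/{n}0.png',d['color']);np.savez(f'{n}0.npz',P=cloud(d),c=d['color'])
    print(n,d['wc'].round(2),d['K'],d.keys())
E
```

```text
pics
t 0.0 pos [187.  648.1 230.6] rot [-4.400e-01 -3.111e+00  2.000e-03] F [ 0.9 -0.2  0.3] op 85.6 g 0.0
[[-0.961  0.277 -0.   ]
 [ 0.277  0.961 -0.001]
 [-0.    -0.001 -1.   ]]
top [[ 2.00000e-02  9.90000e-01 -1.10000e-01  4.41410e+02]
 [-1.00000e+00  3.00000e-02  1.00000e-02 -9.36700e+01]
 [ 1.00000e-02  1.10000e-01  9.90000e-01  1.22005e+03]
 [ 0.00000e+00  0.00000e+00  0.00000e+00  1.00000e+00]] [[571.92267423   0.         326.5618251 ]
 [  0.         571.92267423 240.96693532]
 [  0.           0.           1.        ]] dict_keys(['color', 'z_map', 'K', 'camera_from_world', 'wc'])
side [[ 9.5000e-01  2.1000e-01 -2.3000e-01  3.3588e+02]
 [-3.1000e-01  6.2000e-01 -7.2000e-01 -7.1940e+02]
 [-1.0000e-02  7.6000e-01  6.5000e-01  6.5550e+02]
 [ 0.0000e+00  0.0000e+00  0.0000e+00  1.0000e+00]] [[433.69875583   0.         312.27164527]
 [  0.         433.69875583 248.96064222]
 [  0.           0.           1.        ]] dict_keys(['color', 'z_map', 'K', 'camera_from_world', 'wc'])
```

View pics/top0.png

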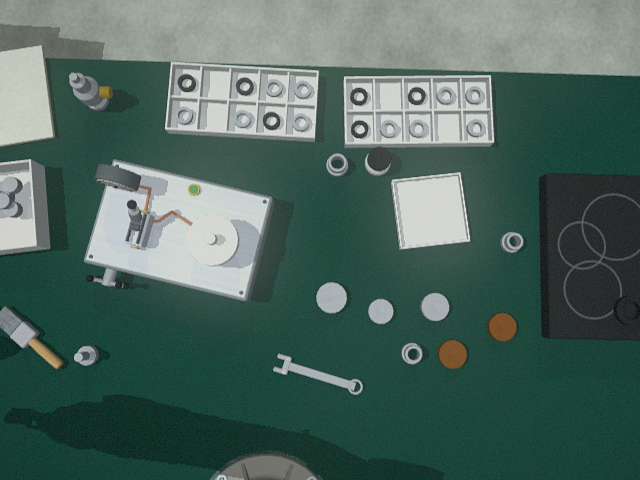

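View pics/side0.png

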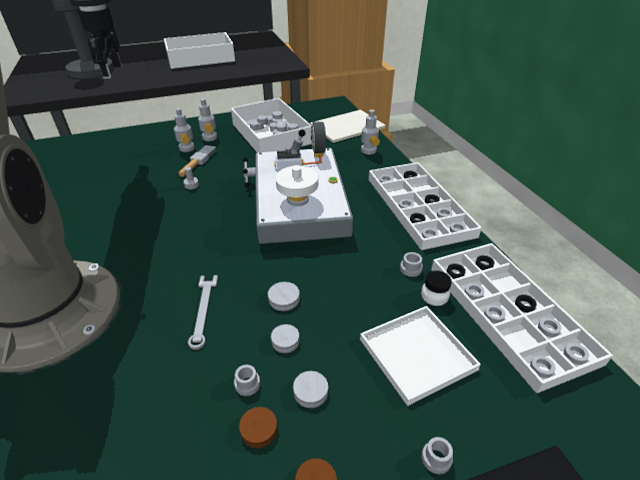

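Top view: three grey discs at (331,297), (380,311) and (435,306). The brown ones at (453,354) and (502,327) are excluded, and the open rings at (412,354), (512,242) and (337,164) are seats. The cover sits at (212,240), the toggle at (133,215) and the tray at (430,210). Next I'll measure these.

Run:
```python
from h import *
z=np.load('top0.npz');P=z['P'];c=z['c']
Z=P[...,2]
# discs
for nm,(u,v) in dict(A=(331,297),B=(380,311),C=(435,306),br1=(453,354),br2=(502,327)).items():
    w=np.zeros(Z.shape,bool);w[v-24:v+24,u-24:u+24]=1
    m=w&(Z>11)
    m=cv2.connectedComponents(m.astype(np.uint8))[1]; m=m==m[v,u]
    p=P[m];cc,rad=cv2.minEnclosingCircle(p[:,:2].astype(np.float32))
    print(nm,'cent',p[:,:2].mean(0).round(1),'encl',np.round(cc,1),'d',round(2*rad,1),'dArea',m.sum(), 'z',np.median(p[:,2]).round(1),'diam_area',round(2*np.sqrt(m.sum()/np.pi)*(1220-18)/572,1))
# case
m=(Z>64)&(Z<76);n,l,s,ce=cv2.connectedComponentsWithStats(m.astype(np.uint8))
k=1+np.argmax(s[1:,4]);p=P[l==k];rc=cv2.minAreaRect(p[:,:2].astype(np.float32));print('case',rc,cv2.boxPoints(rc).round(1),np.median(p[:,2]))
# tray
w=np.zeros(Z.shape,bool);w[160:260,380:480]=1
m=w&(c.min(-1)>150)&(Z<30);n,l,s,ce=cv2.connectedComponentsWithStats(m.astype(np.uint8));k=1+np.argmax(s[1:,4]);p=P[l==k]
print('tray',cv2.minAreaRect(p[:,:2].astype(np.float32)),np.nanmedian(p[:,2]))
# cover
w=np.zeros(Z.shape,bool);w[200:280,175:250]=1
for a,b in((130,145),(148,170)):
    p=P[w&(Z>a)&(Z<b)];cc,rad=cv2.minEnclosingCircle(p[:,:2].astype(np.float32));print('cover',np.round(cc,1),2*rad,np.median(p[:,2]),p[:,:2].mean(0))
for u,v,n in((337,164,'s'),(512,242,'s'),(412,354,'s')): print(n,np.nanmean(P[v-8:v+9,u-8:u+9][Z[v-8:v+9,u-8:u+9]>15],0).round(1))
w=np.zeros(Z.shape,bool);w[180:260,105:165]=1
for a in(100,115,130,145,160):
    p=P[w&(Z>a)&(Z<a+15)];print(a,len(p),p.mean(0).round(1) if len(p) else '')
```

```text
A cent [ 461.9 -120.2] encl [ 462.  -120.2] d 63.4 dArea 723 z 18.4 diam_area 63.8
B cent [ 436. -224.] encl [ 435.6 -224. ] d 52.0 dArea 481 z 18.2 diam_area 52.0
C cent [ 448.1 -337.9] encl [ 448.6 -338.5] d 58.4 dArea 601 z 18.0 diam_area 58.1
br1 cent [ 351.2 -374.5] encl [ 350.8 -374.6] d 59.0 dArea 624 z 18.0 diam_area 59.2
br2 cent [ 410.  -478.9] encl [ 410.1 -479.9] d 59.7 dArea 619 z 17.5 diam_area 59.0
case ((591.5411376953125, 192.84854125976562), (340.0086669921875, 219.76596069335938), 77.86338806152344) [[448.4  49.7]
 [663.2   3.5]
 [734.7 336. ]
 [519.9 382.2]] 71.23884811120479
tray ((652.67578125, -327.8900451660156), (150.37184143066406, 150.6640167236328), 8.140380859375) 4.482453781790923
cover [564.1 112.4] 98.68333435058594 135.74078660295186 [563.45879644 111.6151398 ]
cover [564.2 112.2] 22.47153663635254 159.41781068550017 [563.54781688 111.21922407]
s [ 742.7 -126.1   29.9]
s [ 587.3 -498.6   28.7]
s [ 349.3 -288.8   30.5]
100 391 [583.5 264.5 106. ]
115 208 [608.7 267.8 120.9]
130 141 [639.2 269.3 137.7]
145 187 [638.1 270.9 151.7]
160 93 [636.3 268.4 168.3]
```

```bash
cat >> h.py <<'E'
yaw=np.deg2rad(-12.14);TX=np.array([np.cos(yaw),np.sin(yaw),0]);TY=np.array([-np.sin(yaw),np.cos(yaw),0]);TZ=np.array([0,0,1.])
PIV=np.array([586.6,265.5,82]); PAN=np.array([563.9,111.9,133])
def orient(tilt): # tool approach along -lever dir at angle tilt, fingers close along tester y
    l=np.sin(tilt)*TX+np.cos(tilt)*TZ; return np.c_[np.cross(TY,-l),TY,-l]
def lev(a,s): return PIV+s*(np.sin(a)*TX+np.cos(a)*TZ)
def go(pos,M,p0=None,M0=None):
    s=r.state(); 
    if p0 is None: p0=np.array(s['tool_pos']);M0=R.from_rotvec(s['tool_rot']).as_matrix()
    sh=M0.T@(np.array(pos)-p0)/250; rv=R.from_matrix(M0.T@M).as_rotvec()/(np.pi/2)
    print('xyz',sh.round(3).tolist(),'rot',rv.round(3).tolist(),'rows>=',round(max(np.linalg.norm(sh)*250/41.7,np.linalg.norm(rv)*90/7.16),1)); return sh,rv
E
python3 - <<'E'
from h import *
z=np.load('top0.npz');P=z['P'];c=z['c'];Z=P[...,2]
cv2.imwrite('pics/crop1.png',cv2.resize(c[270:380,300:530],None,fx=3,fy=3,interpolation=cv2.INTER_CUBIC))
m=((Z>13)&(Z<23)).astype(np.uint8);n,l,s,ce=cv2.connectedComponentsWithStats(m)
for i in range(1,n):
    if s[i,4]>150: print(s[i],ce[i].round(),np.nanmedian(P[l==i],0).round())
print(lev(.42,120),lev(.42,45))
go(lev(.42,140),orient(.42))
d=snap('wrist');cv2.imwrite('pics/w0.png',d['color'])
E
```

```text
[   0   48   54   96 1688] [22. 96.] [877. 562.  14.]
[233 109  18  19 151] [242. 118.] [843.  82.  17.]
[ 39 164   9  84 194] [ 43. 205.] [641. 493.  18.]
[392 172  78  77 567] [431. 209.] [ 654. -331.   17.]
[316 282  31  31 700] [331. 297.] [ 462. -120.   18.]
[421 293  28  27 579] [435. 306.] [ 448. -338.   18.]
[368 299  25  24 464] [380. 311.] [ 436. -224.   18.]
[   0  306   62   62 1084] [ 25. 334.] [373. 514.  19.]
[488 313  29  27 602] [502. 326.] [ 410. -479.   18.]
[438 340  29  28 607] [452. 353.] [ 352. -375.   18.]
[ 77 345  20  20 198] [ 88. 354.] [335. 375.  19.]
[ 213  454  105   26 1166] [264. 469.] [110.   7.  15.]
[634.43698795 255.20970176 191.57067284] [604.53887048 261.64113816 123.08900231]
xyz [-2.188, -1.012, 0.085] rot [0.008, 0.267, -0.043] rows>= 14.5
```

View pics/crop1.png

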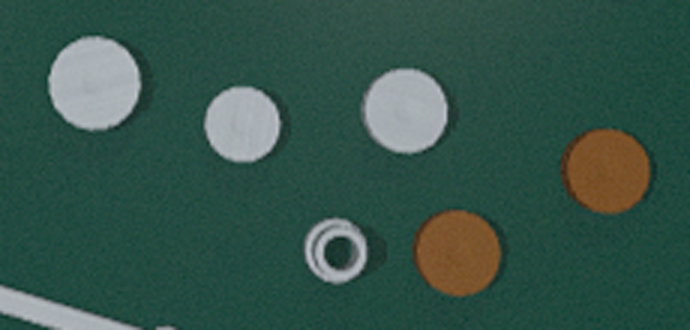

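Grey discs at crop (95,83), (406,110) and (242,124) measure 64, 58 and 52 mm, so they are weight_1, weight_2 and weight_3. The two brown discs and the ring are excluded. Now I'll move over the toggle.

Request:
{"op": "step_arm", "data": {"plan": [{"xyz": [-0.7,-0.32,-0.07],"rot": [0,0,0],"hand": 0.5},{"xyz": [-0.7,-0.32,-0.07],"rot": [0,0,0],"hand": 0.5},{"xyz": [-0.7,-0.32,-0.07],"rot": [0,0,0],"hand": 0.5},{"xyz": [-0.7,-0.32,-0.07],"rot": [0,0,0],"hand": 0.5},{"xyz": [-0.7,-0.32,-0.07],"rot": [0,0,0],"hand": 0.5}]}}

```text
t: 0.57
tool_pos: [336.5, 519.9, 249.2]
tool_rot: [0.445, 3.109, -0.001]
force: [-0.1, 0.6, -0.8]
opening: 42.6
grip_force: 0.0
```

Request:
{"op": "step_arm", "data": {"plan": [{"xyz": [-0.7,-0.32,-0.07],"rot": [0,0,0],"hand": 0.5},{"xyz": [-0.7,-0.32,-0.07],"rot": [0,0,0],"hand": 0.5},{"xyz": [-0.7,-0.32,-0.07],"rot": [0,0,0],"hand": 0.5},{"xyz": [-0.7,-0.32,-0.07],"rot": [0,0,0],"hand": 0.5},{"xyz": [-0.7,-0.32,-0.07],"rot": [0,0,0],"hand": 0.5}]}}

```text
t: 0.98
tool_pos: [482.2, 394.1, 266.8]
tool_rot: [0.445, 3.109, -0.001]
force: [0.7, -0.7, -0.6]
opening: 42.8
grip_force: 0.0
```

Request:
{"op": "step_arm", "data": {"plan": [{"xyz": [-0.5,-0.34,-0.07],"rot": [0,0,-0.04],"hand": 0.5},{"xyz": [-0.5,-0.34,-0.07],"rot": [0,0,-0.04],"hand": 0.5},{"xyz": [-0.5,-0.34,-0.07],"rot": [0,0,-0.04],"hand": 0.5},{"xyz": [-0.5,-0.34,-0.07],"rot": [0,0,-0.04],"hand": 0.5},{"xyz": [-0.5,-0.34,-0.07],"rot": [0,0,-0.04],"hand": 0.5}]}}

```text
t: 1.4
tool_pos: [579.6, 274.9, 284.5]
tool_rot: [0.354, 3.119, -0.003]
force: [-0.9, -0.2, -0.5]
opening: 42.4
grip_force: 0.0
```

Run:
```python
from h import *
st();d=snap('wrist');cv2.imwrite('pics/w1.png',d['color']);P=cloud(d);np.savez('w1.npz',P=P,c=d['color'])
print(d['wc'].round(2))
Z=P[...,2];L=(P-PIV);lx=L@TX;ly=L@TY
b=(abs(lx-38)<25)&(abs(ly)<25)&(Z>158)
p=P[b];print(len(p),'ball top',p.mean(0),(p-PIV).mean(0)@TX,(p-PIV).mean(0)@TY,p[:,2].max())
go(lev(.42,140),orient(.42))
```

```text
t 1.4 pos [579.6 274.9 284.5] rot [ 3.540e-01  3.119e+00 -3.000e-03] F [-0.9 -0.2 -0.5] op 42.4 g 0.0
[[ 2.2000e-01 -9.2000e-01 -3.2000e-01  4.9821e+02]
 [ 9.7000e-01  2.1000e-01  7.0000e-02  2.9374e+02]
 [-0.0000e+00 -3.3000e-01  9.5000e-01  4.2678e+02]
 [ 0.0000e+00  0.0000e+00  0.0000e+00  1.0000e+00]]
446 ball top [618.59964909 257.42397296 171.08921503] 32.982427607304906 -1.1658576155460818 176.21145310606266
xyz [-0.274, -0.038, 0.297] rot [0.001, 0.268, -0.007] rows>= 3.4
```

View pics/w1.png

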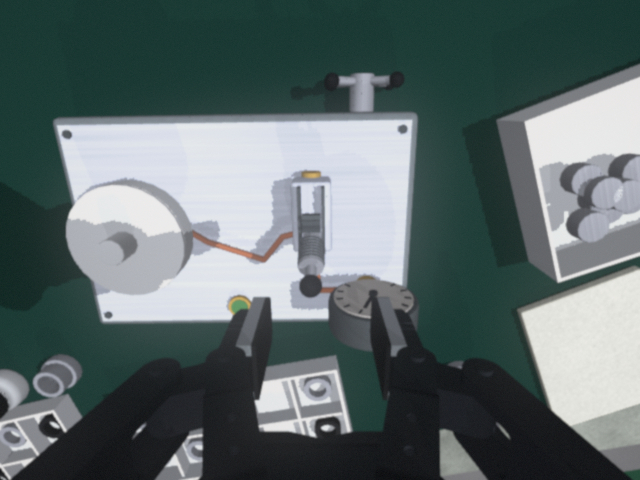

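The wrist picture shows the toggle at (312,245), its ball at (310,285) leaning away from the front. The dial at (372,305) lies flat, so I'll keep the tool tilt small to clear it.

```bash
cat >> h.py <<'E'
OFF=-1.0
def tcp(a,s,tilt,back=0):
    M=orient(tilt); return lev(a,s)+OFF*TY+(19-back)*M[:,2], M
E
python3 - <<'E'
from h import *
p,M=tcp(.42,62,.15,70); sh,rv=go(p,M)
p2,_=tcp(.42,62,.15); print(p,p2)
go(p2,M,p,M)
E
```

```text
xyz [-0.177, -0.043, 0.38] rot [0.0, 0.096, -0.007] rows>= 2.5
[618.55638198 257.60293181 189.03883927] [608.32964824 259.80282241 119.82486382]
xyz [0.0, -0.0, 0.28] rot [0.0, 0.0, 0.0] rows>= 1.7
```

Request:
{"op": "step_arm", "data": {"plan": [{"xyz": [-0.177,-0.043,0.2],"rot": [0,0.096,-0.007],"hand": 0.5},{"xyz": [-0.177,-0.043,0.2],"rot": [0,0.096,-0.007],"hand": 0.5},{"xyz": [-0.177,-0.043,0.38],"rot": [0,0.096,-0.007],"hand": 0.5},{"xyz": [-0.177,-0.043,0.38],"rot": [0,0.096,-0.007],"hand": 0.5},{"xyz": [-0.177,-0.043,0.38],"rot": [0,0.096,-0.007],"hand": 0.5}]}}

```text
t: 1.87
tool_pos: [614.6, 261.8, 186.5]
tool_rot: [-0.308, -2.971, -0.021]
force: [-0.7, 0.8, 0.3]
opening: 43.1
grip_force: 0.0
```

Request:
{"op": "step_arm", "data": {"plan": [{"xyz": [0,0,0.1],"rot": [0,0,0],"hand": 0.5},{"xyz": [0,0,0.2],"rot": [0,0,0],"hand": 0.5},{"xyz": [0,0,0.28],"rot": [0,0,0],"hand": 0.5},{"xyz": [0,0,0.28],"rot": [0,0,0],"hand": 0.5},{"xyz": [0,0,0.28],"rot": [0,0,0],"hand": 0.5}]}}

```text
t: 2.28
tool_pos: [606.0, 265.1, 121.6]
tool_rot: [-0.306, -2.976, -0.026]
force: [0.3, -0.2, 1.3]
opening: 42.7
grip_force: 0.0
```

Run:
```python
from h import *
st();d=snap('wrist');cv2.imwrite('pics/w2.png',d['color'])
p,M=tcp(.42,62,.15);go(p,M)
```

```text
t 2.28 pos [606.  265.1 121.6] rot [-0.306 -2.976 -0.026] F [ 0.3 -0.2  1.3] op 42.7 g 0.0
xyz [-0.011, -0.019, 0.008] rot [0.001, 0.001, 0.004] rows>= 0.1
```

View pics/w2.png

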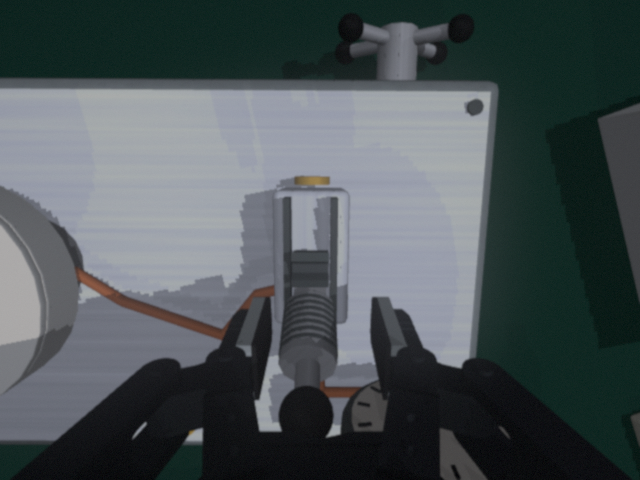

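The fingers straddle the collar at (312,330), with the gap's middle at about (322). A 5 mm shift along -y is needed, which agrees with the computed value.

Request:
{"op": "step_arm", "data": {"plan": [{"xyz": [-0.011,-0.019,0.008],"rot": [0,0,0.004],"hand": 0.5},{"xyz": [-0.011,-0.019,0.008],"rot": [0,0,0.004],"hand": 0.5},{"xyz": [-0.011,-0.019,0.008],"rot": [0,0,0.004],"hand": 0.5}]}}

```text
t: 2.58
tool_pos: [608.3, 258.1, 118.4]
tool_rot: [-0.32, -2.976, -0.025]
force: [0.3, 0.1, 0.7]
opening: 42.8
grip_force: 0.0
```

Run:
```python
from h import *
st();p,M=tcp(.42,62,.15);go(p,M)
```

```text
t 2.58 pos [608.3 258.1 118.4] rot [-0.32  -2.976 -0.025] F [0.3 0.1 0.7] op 42.8 g 0.0
xyz [0.002, 0.007, -0.005] rot [0.001, 0.0, -0.001] rows>= 0.1
```

Request:
{"op": "step_arm", "data": {"plan": [{"xyz": [0.002,0.006,-0.005],"rot": [0,0,0],"hand": 0.5},{"xyz": [0.002,0.006,-0.005],"rot": [0,0,0],"hand": 0.3},{"xyz": [0.002,0.006,-0.005],"rot": [0,0,0],"hand": 0.1},{"xyz": [0.002,0.006,-0.005],"rot": [0,0,0],"hand": 0},{"xyz": [0.002,0.006,-0.005],"rot": [0,0,0],"hand": 0}]}}

```text
t: 3.0
tool_pos: [607.9, 259.7, 119.0]
tool_rot: [-0.319, -2.975, -0.024]
force: [-0.0, -2.0, 7.0]
opening: 20.3
grip_force: 58.7
```

Request:
{"op": "step_arm", "data": {"plan": [{"xyz": [0,0,0],"rot": [0,0,0],"hand": 0},{"xyz": [0,0,0],"rot": [0,0,0],"hand": 0},{"xyz": [0,0,0],"rot": [0,0,0],"hand": 0}]}}

```text
t: 3.25
tool_pos: [607.9, 259.8, 119.0]
tool_rot: [-0.319, -2.975, -0.024]
force: [0.8, -2.4, 5.9]
opening: 20.4
grip_force: 58.7
```

Run:
```python
from h import *
s=st();p,M=tcp(.42,62,.15);go(p,M)
# lift & arc relative to present pose; tool tilt = .15 + .68*(a-.42)
p0=np.array(s['tool_pos']);M0=R.from_rotvec(s['tool_rot']).as_matrix()
print('lift');go(p0+9.5*(lev(.42,1)-PIV),M0)
prev=None
q0,N0=tcp(.42,71.5,.15)
for a in(.42,.32,.21,.1,-.01,-.12,-.22,-.32,-.42,-.44):
    t=.15+.68*(a-.42); q,N=tcp(a,71.5,t)
    if a==-.01: print('from .1');
    sh,rv=go(q,N,q0,N0)
    if a==.1: pass
    if a==-.01: 
        q0,N0=q,N
```

```text
t 3.25 pos [607.9 259.8 119. ] rot [-0.319 -2.975 -0.024] F [ 0.8 -2.4  5.9] op 20.4 g 58.7
xyz [-0.001, 0.0, -0.004] rot [0.0, -0.0, -0.001] rows>= 0.0
lift
xyz [-0.01, 0.0, -0.037] rot [0.0, 0.0, 0.0] rows>= 0.2
xyz [0.0, 0.0, 0.0] rot [0.0, 0.0, 0.0] rows>= 0.0
xyz [0.023, 0.0, -0.006] rot [-0.0, -0.043, -0.0] rows>= 0.5
xyz [0.048, -0.0, -0.011] rot [0.0, -0.091, -0.0] rows>= 1.1
xyz [0.074, -0.0, -0.012] rot [-0.0, -0.139, -0.0] rows>= 1.7
from .1
xyz [0.1, -0.0, -0.01] rot [-0.0, -0.186, -0.0] rows>= 2.3
xyz [0.026, -0.0, -0.003] rot [0.0, -0.048, -0.0] rows>= 0.6
xyz [0.049, 0.0, -0.002] rot [0.0, -0.091, -0.0] rows>= 1.1
xyz [0.072, 0.0, 0.0] rot [0.0, -0.134, 0.0] rows>= 1.7
xyz [0.095, 0.0, 0.006] rot [-0.0, -0.177, 0.0] rows>= 2.2
xyz [0.1, 0.0, 0.007] rot [-0.0, -0.186, 0.0] rows>= 2.3
```

Request:
{"op": "step_arm", "data": {"plan": [{"xyz": [-0.005,0,-0.018],"rot": [0,0,0],"hand": 0},{"xyz": [-0.01,0,-0.038],"rot": [0,0,0],"hand": 0},{"xyz": [-0.01,0,-0.038],"rot": [0,0,0],"hand": 0},{"xyz": [-0.01,0,-0.038],"rot": [0,0,0],"hand": 0},{"xyz": [-0.01,0,-0.038],"rot": [0,0,0],"hand": 0}]}}

```text
t: 3.67
tool_pos: [611.0, 259.1, 127.1]
tool_rot: [-0.318, -2.974, -0.023]
force: [-1.9, -0.3, -7.0]
opening: 20.4
grip_force: 58.9
```

Run:
```python
from h import *
st()
```

```text
t 3.67 pos [611.  259.1 127.1] rot [-0.318 -2.974 -0.023] F [-1.9 -0.3 -7. ] op 20.4 g 58.9
```

Request:
{"op": "step_arm", "data": {"plan": [{"xyz": [0.023,0,-0.009],"rot": [0,-0.043,0],"hand": 0},{"xyz": [0.048,0,-0.014],"rot": [0,-0.091,0],"hand": 0},{"xyz": [0.074,0,-0.015],"rot": [0,-0.139,0],"hand": 0},{"xyz": [0.1,0,-0.013],"rot": [0,-0.186,0],"hand": 0},{"xyz": [0.1,0,-0.013],"rot": [0,-0.186,0],"hand": 0}]}}

```text
t: 4.08
tool_pos: [584.7, 265.0, 134.0]
tool_rot: [0.315, 2.982, -0.024]
force: [2.1, -2.9, -6.5]
opening: 20.5
grip_force: 59.3
```

```bash
cat >> h.py <<'E'
def ang():
    s=st();M=R.from_rotvec(s['tool_rot']).as_matrix();g=np.array(s['tool_pos'])-19*M[:,2]-PIV
    print('lever angle',round(np.arctan2(g@TX,g[2]),3),'s',round(np.hypot(g@TX,g[2]),1),'ly',round(g@TY,1))
E
python3 - <<'E'
from h import *
ang()
p,M=tcp(-.43,71.5,-.42);go(p,M)
E
```

```text
t 4.08 pos [584.7 265.  134. ] rot [ 0.315  2.982 -0.024] F [ 2.1 -2.9 -6.5] op 20.5 g 59.3
lever angle -0.063 s 71.0 ly -0.9
xyz [0.083, -0.0, 0.006] rot [-0.0, -0.176, 0.001] rows>= 2.2
```

Request:
{"op": "step_arm", "data": {"plan": [{"xyz": [0.026,0,-0.003],"rot": [0,-0.048,0],"hand": 0},{"xyz": [0.049,0,-0.002],"rot": [0,-0.091,0],"hand": 0},{"xyz": [0.072,0,0],"rot": [0,-0.134,0],"hand": 0},{"xyz": [0.093,0,0.006],"rot": [0,-0.177,0],"hand": 0},{"xyz": [0.093,0,0.006],"rot": [0,-0.177,0],"hand": 0}]}}

```text
t: 4.5
tool_pos: [561.6, 269.9, 128.1]
tool_rot: [0.284, 2.708, -0.066]
force: [1.5, -2.6, -6.4]
opening: 20.5
grip_force: 60.3
```

Run:
```python
from h import *
ang()
```

```text
t 4.5 pos [561.6 269.9 128.1] rot [ 0.284  2.708 -0.066] F [ 1.5 -2.6 -6.4] op 20.5 g 60.3
lever angle -0.481 s 71.5 ly -0.9
```

Request:
{"op": "step_arm", "data": {"plan": [{"xyz": [0,0,0],"rot": [0,0,0],"hand": 0.5},{"xyz": [0,0,0],"rot": [0,0,0],"hand": 0.5},{"xyz": [0,0,0],"rot": [0,0,0],"hand": 0.5},{"xyz": [0,0,-0.1],"rot": [0,0,0],"hand": 0.5},{"xyz": [0,0,-0.24],"rot": [0,0,0],"hand": 0.5}]}}

```text
t: 4.92
tool_pos: [541.8, 272.6, 183.7]
tool_rot: [0.293, 2.709, -0.067]
force: [-0.2, 0.7, 1.4]
opening: 42.5
grip_force: 0.0
```

Request:
{"op": "step_arm", "data": {"plan": [{"xyz": [0,0,-0.15],"rot": [0,0,0],"hand": 0.5},{"xyz": [0,0,-0.3],"rot": [0,0,0],"hand": 0.5},{"xyz": [0,0,-0.4],"rot": [0,0,0],"hand": 0.5},{"xyz": [0,0,-0.4],"rot": [0,0.1,0],"hand": 0.5},{"xyz": [0,0,-0.4],"rot": [0,0.2,0],"hand": 0.5}]}}

```text
t: 5.33
tool_pos: [500.6, 285.3, 278.5]
tool_rot: [0.308, 2.929, -0.023]
force: [-0.9, -0.0, -0.4]
opening: 42.3
grip_force: 0.0
```

Run:
```python
from h import *
st();d=snap('wrist');P=cloud(d);cv2.imwrite('pics/w3.png',d['color'])
dt=snap('top');np.savez('top1.npz',P=cloud(dt),c=dt['color'])
a=cv2.resize(dt['color'][150:310,80:280],None,fx=2.4,fy=2.4)
cv2.imwrite('pics/c3.png',np.hstack([cv2.resize(d['color'],(512,384)),cv2.resize(a,(288,384))[:, :]]))
L=P-PIV;lx=L@TX;ly=L@TY;Z=P[...,2]
m=(abs(ly)<12)&(Z>155)&(Z<185)&(abs(lx)<70);print('ball',m.sum(),lx[m].mean(),ly[m].mean(),Z[m].max())
P=cloud(dt);Z=P[...,2]
w=np.zeros(Z.shape,bool);w[190:290,165:260]=1
p=P[w&(Z>148)&(Z<170)];print('knob',p.mean(0).round(1))
M=orient(0); k=np.array([563.9,112.0,140]); go(k+[0,0,100],M)
```

```text
t 5.33 pos [500.6 285.3 278.5] rot [ 0.308  2.929 -0.023] F [-0.9 -0.  -0.4] op 42.3 g 0.0
ball 422 -40.64104899600345 -1.46341566199759 176.31463758236612
knob [563.4 111.1 159.3]
xyz [-0.343, -0.614, 0.221] rot [0.001, 0.125, -0.004] rows>= 4.4
```

View pics/c3.png

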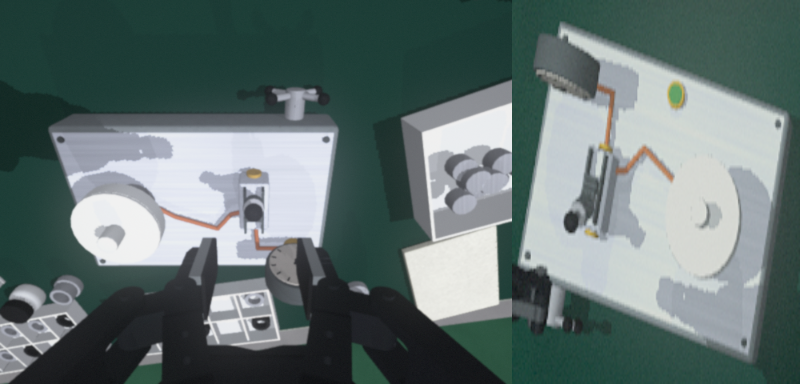

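The lever now leans to the front (ball at (253,212) in the left view). The knob is unchanged at (563.9,112). Now to fetch the cover.

Request:
{"op": "step_arm", "data": {"plan": [{"xyz": [-0.343,-0.614,0.1],"rot": [0,0.125,-0.004],"hand": 0.5},{"xyz": [-0.343,-0.614,0.1],"rot": [0,0.125,-0.004],"hand": 0.5},{"xyz": [-0.343,-0.614,0.1],"rot": [0,0.125,-0.004],"hand": 0.5},{"xyz": [-0.343,-0.614,0.221],"rot": [0,0.125,-0.004],"hand": 0.5},{"xyz": [-0.343,-0.614,0.221],"rot": [0,0.125,-0.004],"hand": 0.5}]}}

```text
t: 5.85
tool_pos: [563.0, 107.8, 238.8]
tool_rot: [0.333, 3.118, -0.009]
force: [0.6, -0.1, -0.6]
opening: 42.4
grip_force: 0.0
```

Request:
{"op": "step_arm", "data": {"plan": [{"xyz": [0,0,0],"rot": [0,0,0],"hand": 0.5},{"xyz": [0,0,0],"rot": [0,0,0],"hand": 0.5},{"xyz": [0,0,0],"rot": [0,0,0],"hand": 0.5}]}}

```text
t: 6.1
tool_pos: [561.8, 111.9, 239.0]
tool_rot: [0.329, 3.121, -0.008]
force: [-1.0, 0.7, 0.9]
opening: 42.9
grip_force: 0.0
```

Run:
```python
from h import *
st();go([563.8,111.8,141],orient(0))
```

```text
t 6.1 pos [561.8 111.9 239. ] rot [ 0.329  3.121 -0.008] F [-1.   0.7  0.9] op 42.9 g 0.0
xyz [-0.006, 0.003, 0.392] rot [-0.003, 0.003, 0.001] rows>= 2.3
```

Request:
{"op": "step_arm", "data": {"plan": [{"xyz": [-0.006,0.003,0.14],"rot": [0,0.003,0],"hand": 0.5},{"xyz": [-0.006,0.003,0.28],"rot": [0,0.003,0],"hand": 0.5},{"xyz": [-0.006,0.003,0.392],"rot": [0,0.003,0],"hand": 0.5},{"xyz": [-0.006,0.003,0.392],"rot": [0,0.003,0],"hand": 0.5},{"xyz": [-0.006,0.003,0.392],"rot": [0,0.003,0],"hand": 0.5}]}}

```text
t: 6.52
tool_pos: [563.1, 113.0, 141.0]
tool_rot: [-0.325, -3.122, 0.007]
force: [0.7, 0.3, 1.2]
opening: 42.7
grip_force: 0.0
```

Request:
{"op": "step_arm", "data": {"plan": [{"xyz": [0,0,0],"rot": [0,0,0],"hand": 0.3},{"xyz": [0,0,0],"rot": [0,0,0],"hand": 0.1},{"xyz": [0,0,0],"rot": [0,0,0],"hand": 0},{"xyz": [0,0,0],"rot": [0,0,0],"hand": 0},{"xyz": [0,0,0],"rot": [0,0,0],"hand": 0}]}}

```text
t: 6.93
tool_pos: [564.2, 112.6, 142.0]
tool_rot: [0.327, 3.125, -0.004]
force: [1.0, 0.7, 0.9]
opening: 19.5
grip_force: 58.8
```

Request:
{"op": "step_arm", "data": {"plan": [{"xyz": [0,0,-0.1],"rot": [0,0,0],"hand": 0},{"xyz": [0,0,-0.2],"rot": [0,0,0],"hand": 0},{"xyz": [0,0,-0.32],"rot": [0,0,0],"hand": 0},{"xyz": [0,0,-0.4],"rot": [0,0,0],"hand": 0},{"xyz": [0,0,-0.4],"rot": [0,0,0],"hand": 0}]}}

```text
t: 7.35
tool_pos: [565.6, 112.6, 245.2]
tool_rot: [0.327, 3.121, -0.001]
force: [0.3, -0.9, -0.9]
opening: 19.5
grip_force: 58.7
```

```bash
cat >> h.py <<'E'
def tray():
    d=snap('top');P=cloud(d);Z=P[...,2];c=d['color']
    w=np.zeros(Z.shape,bool);w[150:300,355:520]=1
    m=w&(c.min(-1)>150)&(Z<30);n,l,s,ce=cv2.connectedComponentsWithStats(m.astype(np.uint8));k=1+np.argmax(s[1:,4]);p=P[l==k]
    rc=cv2.minAreaRect(p[:,:2].astype(np.float32));print('tray',rc);return d,np.array(rc[0])
E
python3 - <<'E'
from h import *
st();d,t=tray();cv2.imwrite('pics/t2.png',d['color'])
go([*t,200],orient(0))
E
```

```text
t 7.35 pos [565.6 112.6 245.2] rot [ 3.270e-01  3.121e+00 -1.000e-03] F [ 0.3 -0.9 -0.9] op 19.5 g 58.7
tray ((652.7742919921875, -328.08258056640625), (150.1935577392578, 150.8054962158203), 7.99703311920166)
xyz [-0.709, -1.652, 0.175] rot [-0.001, 0.001, 0.002] rows>= 10.8
```

Request:
{"op": "step_arm", "data": {"plan": [{"xyz": [-0.3,-0.7,0],"rot": [0,0,0],"hand": 0},{"xyz": [-0.3,-0.7,0],"rot": [0,0,0],"hand": 0},{"xyz": [-0.3,-0.7,0],"rot": [0,0,0],"hand": 0},{"xyz": [-0.3,-0.7,0],"rot": [0,0,0],"hand": 0},{"xyz": [-0.3,-0.7,0],"rot": [0,0,0],"hand": 0}]}}

```text
t: 7.82
tool_pos: [600.5, -79.0, 241.0]
tool_rot: [-0.332, -3.122, 0.007]
force: [-0.6, -0.1, -0.5]
opening: 19.1
grip_force: 58.8
```

Request:
{"op": "step_arm", "data": {"plan": [{"xyz": [-0.3,-0.7,0],"rot": [0,0,0],"hand": 0},{"xyz": [-0.3,-0.7,0],"rot": [0,0,0],"hand": 0},{"xyz": [-0.3,-0.7,0],"rot": [0,0,0],"hand": 0},{"xyz": [-0.3,-0.7,0],"rot": [0,0,0],"hand": 0},{"xyz": [-0.3,-0.7,0],"rot": [0,0,0],"hand": 0}]}}

```text
t: 8.23
tool_pos: [637.1, -265.8, 240.9]
tool_rot: [-0.332, -3.121, 0.008]
force: [0.0, 0.6, -0.5]
opening: 19.3
grip_force: 58.8
```

Request:
{"op": "step_arm", "data": {"plan": [{"xyz": [-0.109,-0.252,0.1],"rot": [0,0,0],"hand": 0},{"xyz": [-0.109,-0.252,0.175],"rot": [0,0,0],"hand": 0},{"xyz": [-0.109,-0.252,0.175],"rot": [0,0,0],"hand": 0},{"xyz": [-0.109,-0.252,0.175],"rot": [0,0,0],"hand": 0}]}}

```text
t: 8.57
tool_pos: [649.7, -330.1, 195.2]
tool_rot: [-0.332, -3.118, 0.005]
force: [0.5, -0.0, 0.5]
opening: 19.4
grip_force: 58.9
```

Run:
```python
from h import *
st();d=snap('wrist');cv2.imwrite('pics/w4.png',d['color'])
d2=snap('top');cv2.imwrite('pics/c4.png',np.hstack([cv2.resize(d['color'],(480,360)),cv2.resize(d2['color'][120:300,340:500],(320,360))]))
go([652.7,-328,36],orient(0))
```

```text
t 8.57 pos [ 649.7 -330.1  195.2] rot [-0.332 -3.118  0.005] F [ 0.5 -0.   0.5] op 19.4 g 58.9
xyz [-0.006, 0.002, 0.647] rot [-0.002, -0.001, 0.002] rows>= 3.9
```

View pics/c4.png

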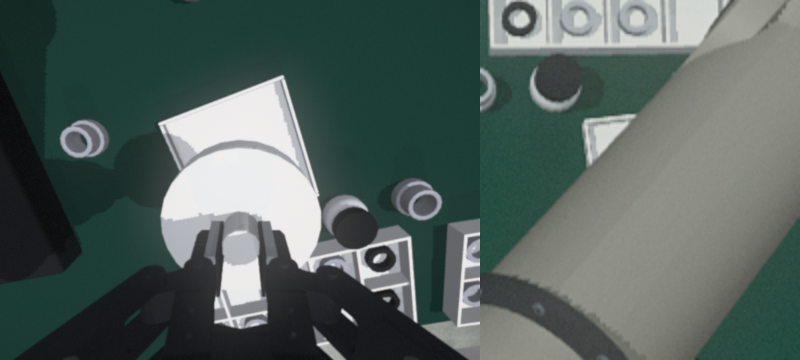

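The cover is held level over the tray. Lowering it.

Request:
{"op": "step_arm", "data": {"plan": [{"xyz": [-0.006,0.002,0.15],"rot": [0,0,0],"hand": 0},{"xyz": [-0.006,0.002,0.3],"rot": [0,0,0],"hand": 0},{"xyz": [-0.006,0.002,0.45],"rot": [0,0,0],"hand": 0},{"xyz": [-0.006,0.002,0.56],"rot": [0,0,0],"hand": 0},{"xyz": [-0.006,0.002,0.6],"rot": [0,0,0],"hand": 0}]}}

```text
t: 9.08
tool_pos: [652.1, -325.7, 45.0]
tool_rot: [-0.323, -3.12, 0.002]
force: [-0.1, 0.8, -0.9]
opening: 19.2
grip_force: 58.9
```

Request:
{"op": "step_arm", "data": {"plan": [{"xyz": [0,0,0.02],"rot": [0,0,0],"hand": 0},{"xyz": [0,0,0.035],"rot": [0,0,0],"hand": 0},{"xyz": [0,0,0.045],"rot": [0,0,0],"hand": 0},{"xyz": [0,0,0.045],"rot": [0,0,0],"hand": 0},{"xyz": [0,0,0.045],"rot": [0,0,0],"hand": 0}]}}

```text
t: 9.5
tool_pos: [653.7, -328.9, 38.8]
tool_rot: [0.327, 3.124, -0.006]
force: [0.5, -0.1, -0.8]
opening: 19.2
grip_force: 58.9
```

Run:
```python
from h import *
st();go([652.7,-328,33],orient(0))
```

```text
t 9.5 pos [ 653.7 -328.9   38.8] rot [ 0.327  3.124 -0.006] F [ 0.5 -0.1 -0.8] op 19.2 g 58.9
xyz [0.005, 0.003, 0.023] rot [-0.002, 0.001, 0.002] rows>= 0.1
```

Request:
{"op": "step_arm", "data": {"plan": [{"xyz": [0,0,0.01],"rot": [0,0,0],"hand": 0},{"xyz": [0,0,0.02],"rot": [0,0,0],"hand": 0},{"xyz": [0,0,0.02],"rot": [0,0,0],"hand": 0},{"xyz": [0,0,0.02],"rot": [0,0,0],"hand": 0}]}}

```text
t: 9.83
tool_pos: [653.9, -329.2, 36.1]
tool_rot: [0.327, 3.123, -0.004]
force: [-12.2, 9.2, 40.6]
opening: 19.3
grip_force: 63.2
```

Request:
{"op": "step_arm", "data": {"plan": [{"xyz": [0,0,0],"rot": [0,0,0],"hand": 0.3},{"xyz": [0,0,0],"rot": [0,0,0],"hand": 0.5},{"xyz": [0,0,0],"rot": [0,0,0],"hand": 0.5},{"xyz": [0,0,-0.1],"rot": [0,0,0],"hand": 0.5},{"xyz": [0,0,-0.2],"rot": [0,0,0],"hand": 0.5}]}}

```text
t: 10.25
tool_pos: [652.1, -328.1, 81.3]
tool_rot: [-0.327, -3.12, 0.004]
force: [-0.1, -0.0, 0.6]
opening: 42.7
grip_force: 0.0
```

Request:
{"op": "step_arm", "data": {"plan": [{"xyz": [0,0,-0.15],"rot": [0,0,0],"hand": 1},{"xyz": [0,0,-0.3],"rot": [0,0,0],"hand": 1},{"xyz": [0,0,-0.45],"rot": [0,0,0],"hand": 1},{"xyz": [0,0,-0.45],"rot": [0,0,0],"hand": 1},{"xyz": [0,0,-0.45],"rot": [0,0,0],"hand": 1}]}}

```text
t: 10.67
tool_pos: [654.2, -328.8, 197.2]
tool_rot: [0.327, 3.122, -0.007]
force: [-0.1, -0.2, -0.6]
opening: 85.3
grip_force: 0.0
```

Run:
```python
from h import *
st();d=snap('wrist');P=cloud(d);Z=P[...,2];D=np.hypot(P[...,0]-652.7,P[...,1]+328)
print('cover plate z',np.nanpercentile(Z[(D<45)&(D>18)&(Z>10)],[5,25,50,75,95]).round(1))
m=(D<60)&(Z>22)&(Z<34);print('center',P[m].mean(0).round(1));m=(D<50)&(Z>42)&(Z<62);print('knob',P[m].mean(0).round(1))
go([461.9,-120.2,220],orient(0))
```

```text
t 10.67 pos [ 654.2 -328.8  197.2] rot [ 0.327  3.122 -0.007] F [-0.1 -0.2 -0.6] op 85.3 g 0.0
cover plate z [ 27.2  28.8 264.5 279.6 286.4]
center [ 650.2 -328.5   27.8]
knob [ 651.3 -328.8   51.1]
xyz [0.922, 0.655, -0.101] rot [-0.002, 0.0, 0.002] rows>= 6.8
```

The cover lies flat in the tray (plate z ≈ 28). Next is weight_1.

Request:
{"op": "step_arm", "data": {"plan": [{"xyz": [0.46,0.33,-0.02],"rot": [0,0,0],"hand": 1},{"xyz": [0.46,0.33,-0.02],"rot": [0,0,0],"hand": 1},{"xyz": [0.46,0.33,-0.02],"rot": [0,0,0],"hand": 1},{"xyz": [0.46,0.33,-0.02],"rot": [0,0,0],"hand": 1}]}}

```text
t: 11.05
tool_pos: [554.1, -220.0, 197.5]
tool_rot: [-0.324, -3.119, 0.002]
force: [1.0, -1.5, 0.8]
opening: 85.1
grip_force: 0.0
```

Request:
{"op": "step_arm", "data": {"plan": [{"xyz": [0.46,0.33,0],"rot": [0,0,0],"hand": 1},{"xyz": [0.46,0.33,0],"rot": [0,0,0],"hand": 1},{"xyz": [0.46,0.33,0.2],"rot": [0,0,0],"hand": 1},{"xyz": [0.46,0.33,0.28],"rot": [0,0,0],"hand": 1},{"xyz": [0.46,0.33,0.28],"rot": [0,0,0],"hand": 1}]}}

```text
t: 11.47
tool_pos: [457.2, -115.7, 125.0]
tool_rot: [-0.321, -3.117, 0.004]
force: [-0.2, 0.3, -1.1]
opening: 85.1
grip_force: 0.0
```

Request:
{"op": "step_arm", "data": {"plan": [{"xyz": [0,0,0.01],"rot": [0,0,0],"hand": 1},{"xyz": [0,0,0.01],"rot": [0,0,0],"hand": 1},{"xyz": [0,0,0.01],"rot": [0,0,0],"hand": 1}]}}

```text
t: 11.72
tool_pos: [463.3, -120.4, 127.5]
tool_rot: [-0.328, -3.124, 0.007]
force: [1.5, 0.6, 0.2]
opening: 85.3
grip_force: 0.0
```

```bash
cat >> h.py <<'E'
def disc(x,y,zlo=12,zhi=24,rad=45,src='wrist'):
    d=snap(src);P=cloud(d);Z=P[...,2];m=(np.hypot(P[...,0]-x,P[...,1]-y)<rad)&(Z>zlo)&(Z<zhi)
    p=P[m];cc,q=cv2.minEnclosingCircle(p[:,:2].astype(np.float32))
    print(src,'disc',len(p),p.mean(0).round(1),'encl',np.round(cc,1),'d',round(2*q,1),'z',np.median(p[:,2]).round(1));return d
E
python3 - <<'E'
from h import *
st();d=disc(461.9,-120.2);cv2.imwrite('pics/w5.png',d['color'])
go([461.9,-120.2,5],orient(0))
E
```

```text
t 11.72 pos [ 463.3 -120.4  127.5] rot [-0.328 -3.124  0.007] F [1.5 0.6 0.2] op 85.3 g 0.0
wrist disc 6012 [ 459.7 -121.8   17.7] encl [ 461.1 -122.1] d 64.4 z 17.7
xyz [0.006, 0.002, 0.491] rot [-0.003, 0.0, 0.001] rows>= 2.9
```

Request:
{"op": "step_arm", "data": {"plan": [{"xyz": [0.007,-0.001,0.15],"rot": [0,0,0],"hand": 1},{"xyz": [0.007,-0.001,0.3],"rot": [0,0,0],"hand": 1},{"xyz": [0.007,-0.001,0.42],"rot": [0,0,0],"hand": 1},{"xyz": [0.007,-0.001,0.485],"rot": [0,0,0],"hand": 1},{"xyz": [0.007,-0.001,0.485],"rot": [0,0,0],"hand": 1}]}}

```text
t: 12.18
tool_pos: [459.5, -120.4, 3.4]
tool_rot: [-0.328, -3.12, 0.006]
force: [-1.0, 0.7, 0.4]
opening: 85.6
grip_force: 0.0
```

Request:
{"op": "step_arm", "data": {"plan": [{"xyz": [0,0,0],"rot": [0,0,0],"hand": 1},{"xyz": [0,0,0],"rot": [0,0,0],"hand": 1}]}}

```text
t: 12.35
tool_pos: [461.4, -120.4, 6.9]
tool_rot: [0.328, 3.124, -0.005]
force: [0.2, 0.8, 0.3]
opening: 85.6
grip_force: 0.0
```

Request:
{"op": "step_arm", "data": {"plan": [{"xyz": [0,0,0],"rot": [0,0,0],"hand": 0.8},{"xyz": [0,0,0],"rot": [0,0,0],"hand": 0.5},{"xyz": [0,0,0],"rot": [0,0,0],"hand": 0.5},{"xyz": [0,0,0],"rot": [0,0,0],"hand": 0.5},{"xyz": [0,0,0],"rot": [0,0,0],"hand": 0.5}]}}

```text
t: 12.77
tool_pos: [461.4, -119.7, 7.3]
tool_rot: [0.327, 3.123, -0.004]
force: [-5.9, 0.4, 26.4]
opening: 61.0
grip_force: 58.6
```

Request:
{"op": "step_arm", "data": {"plan": [{"xyz": [0,0,-0.06],"rot": [0,0,0],"hand": 0.5},{"xyz": [0,0,-0.12],"rot": [0,0,0],"hand": 0.5},{"xyz": [0,0,-0.2],"rot": [0,0,0],"hand": 0.5},{"xyz": [0,0,-0.2],"rot": [0,0,0],"hand": 0.5}]}}

```text
t: 13.1
tool_pos: [461.9, -119.6, 58.6]
tool_rot: [0.327, 3.122, -0.004]
force: [1.7, -0.9, -3.8]
opening: 60.4
grip_force: 67.8
```

Run:
```python
from h import *
s=st();p=s['tool_pos'];d=disc(p[0],p[1],p[2]-10,p[2]+28,45);cv2.imwrite('pics/w6.png',d['color'])
go([563.9,111.9,230],orient(0))
```

```text
t 13.1 pos [ 461.9 -119.6   58.6] rot [ 0.327  3.122 -0.004] F [ 1.7 -0.9 -3.8] op 60.4 g 67.8
wrist disc 20635 [ 457.7 -118.7   69. ] encl [ 455.6 -118.4] d 88.5 z 68.6
xyz [-0.211, 0.987, -0.693] rot [-0.001, 0.002, 0.003] rows>= 7.3
```

View pics/w6.png

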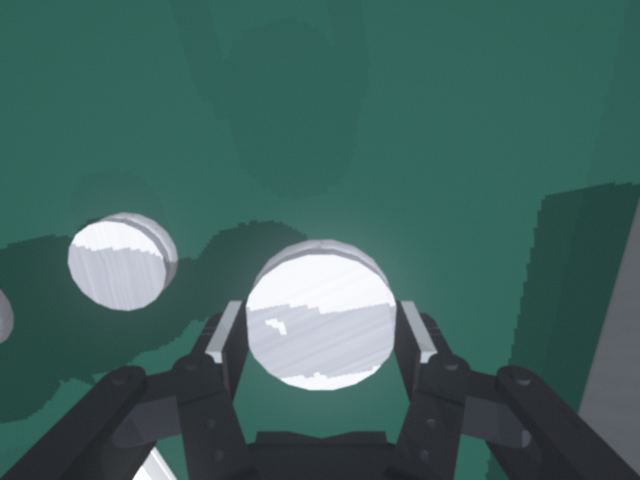

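Weight_1 is held level between the pads (disc at (322,320)). Carrying it to the pan.

Request:
{"op": "step_arm", "data": {"plan": [{"xyz": [0,0.05,-0.15],"rot": [0,0,0],"hand": 0.5},{"xyz": [-0.02,0.12,-0.3],"rot": [0,0,0],"hand": 0.5},{"xyz": [-0.07,0.25,-0.45],"rot": [0,0,0],"hand": 0.5},{"xyz": [-0.1,0.37,-0.56],"rot": [0,0,0],"hand": 0.5},{"xyz": [-0.1,0.45,-0.56],"rot": [0,0,0],"hand": 0.5}]}}

```text
t: 13.57
tool_pos: [511.2, -12.4, 198.9]
tool_rot: [0.326, 3.121, -0.001]
force: [2.3, 0.2, -3.6]
opening: 60.6
grip_force: 70.2
```

Request:
{"op": "step_arm", "data": {"plan": [{"xyz": [-0.04,0.16,0],"rot": [0,0,0],"hand": 0.5},{"xyz": [-0.07,0.32,0],"rot": [0,0,0],"hand": 0.5},{"xyz": [-0.11,0.47,0],"rot": [0,0,0],"hand": 0.5},{"xyz": [-0.11,0.537,0],"rot": [0,0,0],"hand": 0.5},{"xyz": [-0.11,0.537,0],"rot": [0,0,0],"hand": 0.5}]}}

```text
t: 13.98
tool_pos: [563.4, 116.9, 193.3]
tool_rot: [-0.317, -3.123, 0.005]
force: [-0.0, -1.2, -4.5]
opening: 60.4
grip_force: 70.1
```

Request:
{"op": "step_arm", "data": {"plan": [{"xyz": [0,0,0],"rot": [0,0,0],"hand": 0.5},{"xyz": [0,0,0],"rot": [0,0,0],"hand": 0.5},{"xyz": [0,0,0],"rot": [0,0,0],"hand": 0.5}]}}

```text
t: 14.23
tool_pos: [562.7, 110.4, 194.5]
tool_rot: [-0.329, -3.122, 0.005]
force: [-0.3, -1.6, -4.4]
opening: 60.3
grip_force: 70.1
```

Run:
```python
from h import *
s=st();go([563.9,111.9,146],orient(0));disc(563.9,111.9,127,136,55)
```

```text
t 14.23 pos [562.7 110.4 194.5] rot [-0.329 -3.122  0.005] F [-0.3 -1.6 -4.4] op 60.3 g 70.1
xyz [-0.004, 0.007, 0.194] rot [-0.002, -0.001, 0.001] rows>= 1.2
wrist disc 6677 [543.  115.2 131.5] encl [562.7 110.6] d 83.7 z 131.6
```

Request:
{"op": "step_arm", "data": {"plan": [{"xyz": [-0.003,0.005,0.1],"rot": [0,0,0],"hand": 0.5},{"xyz": [-0.003,0.005,0.18],"rot": [0,0,0],"hand": 0.5},{"xyz": [-0.003,0.005,0.204],"rot": [0,0,0],"hand": 0.5},{"xyz": [-0.003,0.005,0.204],"rot": [0,0,0],"hand": 0.5},{"xyz": [-0.003,0.005,0.204],"rot": [0,0,0],"hand": 0.5}]}}

```text
t: 14.7
tool_pos: [564.2, 111.8, 144.4]
tool_rot: [-0.328, -3.123, 0.005]
force: [0.0, -0.4, -3.4]
opening: 60.4
grip_force: 69.9
```

Request:
{"op": "step_arm", "data": {"plan": [{"xyz": [0,0,0],"rot": [0,0,0],"hand": 0.5},{"xyz": [0,0,0],"rot": [0,0,0],"hand": 0.5}]}}

```text
t: 14.87
tool_pos: [564.6, 112.4, 144.9]
tool_rot: [0.327, 3.124, -0.004]
force: [-0.3, 0.1, -4.0]
opening: 60.7
grip_force: 69.9
```

Run:
```python
from h import *
s=st()
```

```text
t 14.87 pos [564.6 112.4 144.9] rot [ 0.327  3.124 -0.004] F [-0.3  0.1 -4. ] op 60.7 g 69.9
```

Request:
{"op": "step_arm", "data": {"plan": [{"xyz": [0.003,-0.004,0.01],"rot": [0,0,0],"hand": 0.5},{"xyz": [0.003,-0.004,0.02],"rot": [0,0,0],"hand": 0.5},{"xyz": [0.003,-0.004,0.03],"rot": [0,0,0],"hand": 0.5},{"xyz": [0.003,-0.004,0.03],"rot": [0,0,0],"hand": 0.5},{"xyz": [0.003,-0.004,0.03],"rot": [0,0,0],"hand": 0.5}]}}

```text
t: 15.28
tool_pos: [563.1, 111.6, 136.3]
tool_rot: [-0.327, -3.123, 0.005]
force: [-0.5, 0.3, -1.0]
opening: 60.9
grip_force: 70.5
```

Request:
{"op": "step_arm", "data": {"plan": [{"xyz": [0,0,0],"rot": [0,0,0],"hand": 0.5},{"xyz": [0,0,0],"rot": [0,0,0],"hand": 0.5}]}}

```text
t: 15.45
tool_pos: [563.1, 111.6, 136.4]
tool_rot: [-0.327, -3.123, 0.005]
force: [0.1, -0.5, -0.3]
opening: 60.7
grip_force: 70.5
```

Run:
```python
from h import *
s=st()
```

```text
t 15.45 pos [563.1 111.6 136.4] rot [-0.327 -3.123  0.005] F [ 0.1 -0.5 -0.3] op 60.7 g 70.5
```

Request:
{"op": "step_arm", "data": {"plan": [{"xyz": [0,0,0],"rot": [0,0,0],"hand": 0.8},{"xyz": [0,0,0],"rot": [0,0,0],"hand": 1},{"xyz": [0,0,0],"rot": [0,0,0],"hand": 1},{"xyz": [0,0,0],"rot": [0,0,0],"hand": 1},{"xyz": [0,0,-0.08],"rot": [0,0,0],"hand": 1}]}}

```text
t: 15.87
tool_pos: [561.4, 111.4, 153.9]
tool_rot: [-0.326, -3.12, 0.009]
force: [0.7, -0.2, 0.3]
opening: 85.5
grip_force: 0.0
```

Request:
{"op": "step_arm", "data": {"plan": [{"xyz": [0,0,-0.15],"rot": [0,0,0],"hand": 1},{"xyz": [0,0,-0.3],"rot": [0,0,0],"hand": 1},{"xyz": [0,0,-0.3],"rot": [0,0,0],"hand": 1},{"xyz": [0,0,-0.3],"rot": [0,0,0],"hand": 1}]}}

```text
t: 16.2
tool_pos: [564.2, 112.2, 233.2]
tool_rot: [0.326, 3.123, -0.002]
force: [-0.3, 0.3, 0.2]
opening: 85.2
grip_force: 0.0
```

Run:
```python
from h import *
s=st();disc(563.5,111.5,142,152,55);d=disc(563.5,111.5,123,132,48);
cv2.imwrite('pics/w7.png',d['color'])
go([448.4,-338.2,200],orient(0))
```

```text
t 16.2 pos [564.2 112.2 233.2] rot [ 3.260e-01  3.123e+00 -2.000e-03] F [-0.3  0.3  0.2] op 85.2 g 0.0
wrist disc 6918 [561.9 111.7 145.1] encl [563.2 111.6] d 64.2 z 145.1
wrist disc 3332 [547.6 112.1 127.1] encl [563.  110.4] d 84.2 z 127.1
xyz [0.075, -1.856, 0.13] rot [-0.002, -0.001, 0.002] rows>= 11.2
```

View pics/w7.png

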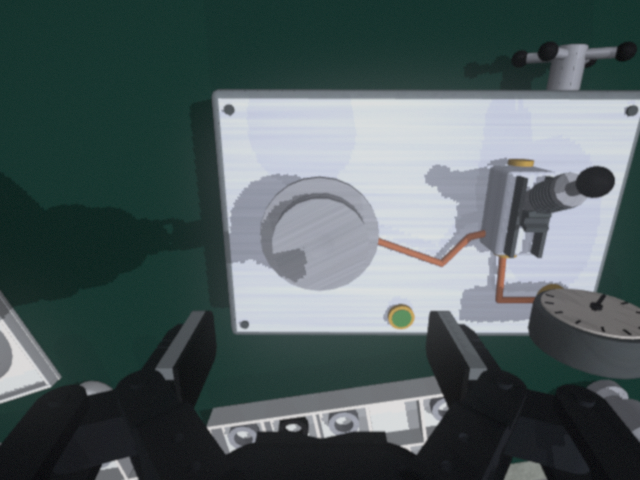

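Weight_1 sits on the pan within about 1 mm of centre (discs at (320,240)). Next is weight_2.

Request:
{"op": "step_arm", "data": {"plan": [{"xyz": [0.03,-0.75,0],"rot": [0,0,0],"hand": 1},{"xyz": [0.03,-0.75,0],"rot": [0,0,0],"hand": 1},{"xyz": [0.03,-0.75,0],"rot": [0,0,0],"hand": 1},{"xyz": [0.03,-0.75,0],"rot": [0,0,0],"hand": 1},{"xyz": [0.03,-0.75,0],"rot": [0,0,0],"hand": 1}]}}

```text
t: 16.72
tool_pos: [514.7, -74.6, 231.1]
tool_rot: [-0.333, -3.121, 0.007]
force: [-0.4, -0.0, 0.4]
opening: 86.0
grip_force: 0.0
```

Request:
{"op": "step_arm", "data": {"plan": [{"xyz": [0.03,-0.75,0.05],"rot": [0,0,0],"hand": 1},{"xyz": [0.03,-0.75,0.05],"rot": [0,0,0],"hand": 1},{"xyz": [0.03,-0.75,0.05],"rot": [0,0,0],"hand": 1},{"xyz": [0.03,-0.75,0.05],"rot": [0,0,0],"hand": 1},{"xyz": [0.03,-0.75,0.05],"rot": [0,0,0],"hand": 1}]}}

```text
t: 17.13
tool_pos: [468.2, -256.0, 219.1]
tool_rot: [-0.332, -3.121, 0.007]
force: [-0.5, -0.6, 0.4]
opening: 85.5
grip_force: 0.0
```

Request:
{"op": "step_arm", "data": {"plan": [{"xyz": [0.015,-0.16,0.1],"rot": [0,0,0],"hand": 1},{"xyz": [0.015,-0.32,0.2],"rot": [0,0,0],"hand": 1},{"xyz": [0.015,-0.356,0.35],"rot": [0,0,0],"hand": 1},{"xyz": [0.015,-0.356,0.35],"rot": [0,0,0],"hand": 1},{"xyz": [0.015,-0.356,0.35],"rot": [0,0,0],"hand": 1}]}}

```text
t: 17.55
tool_pos: [446.0, -338.8, 130.0]
tool_rot: [-0.331, -3.117, 0.004]
force: [-0.5, 0.1, -0.2]
opening: 85.5
grip_force: 0.0
```

Request:
{"op": "step_arm", "data": {"plan": [{"xyz": [0,0,0],"rot": [0,0,0],"hand": 1},{"xyz": [0,0,0],"rot": [0,0,0],"hand": 1}]}}

```text
t: 17.72
tool_pos: [449.5, -337.8, 133.8]
tool_rot: [-0.325, -3.124, 0.005]
force: [0.2, -0.5, 0.3]
opening: 85.6
grip_force: 0.0
```

Run:
```python
from h import *
s=st();disc(448.4,-338.2)
go([448.4,-338.3,4.5],orient(0))
```

```text
t 17.72 pos [ 449.5 -337.8  133.8] rot [-0.325 -3.124  0.005] F [ 0.2 -0.5  0.3] op 85.6 g 0.0
wrist disc 4729 [ 446.2 -340.    17.7] encl [ 447.4 -340.3] d 58.3 z 17.7
xyz [0.005, -0.002, 0.518] rot [-0.002, 0.0, 0.003] rows>= 3.1
```

Request:
{"op": "step_arm", "data": {"plan": [{"xyz": [0.006,-0.004,0.15],"rot": [0,0,0],"hand": 1},{"xyz": [0.006,-0.004,0.3],"rot": [0,0,0],"hand": 1},{"xyz": [0.006,-0.004,0.44],"rot": [0,0,0],"hand": 1},{"xyz": [0.006,-0.004,0.516],"rot": [0,0,0],"hand": 1},{"xyz": [0.006,-0.004,0.516],"rot": [0,0,0],"hand": 1}]}}

```text
t: 18.18
tool_pos: [446.3, -337.6, 1.7]
tool_rot: [-0.323, -3.121, 0.003]
force: [-2.1, 1.8, 0.0]
opening: 85.3
grip_force: 0.0
```

Request:
{"op": "step_arm", "data": {"plan": [{"xyz": [0,0,0],"rot": [0,0,0],"hand": 1},{"xyz": [0,0,0],"rot": [0,0,0],"hand": 1}]}}

```text
t: 18.35
tool_pos: [448.0, -339.8, 5.9]
tool_rot: [0.326, 3.124, -0.006]
force: [1.2, 0.1, 0.8]
opening: 85.5
grip_force: 0.0
```

Request:
{"op": "step_arm", "data": {"plan": [{"xyz": [0,0,0],"rot": [0,0,0],"hand": 0.8},{"xyz": [0,0,0],"rot": [0,0,0],"hand": 0.5},{"xyz": [0,0,0],"rot": [0,0,0],"hand": 0.4},{"xyz": [0,0,0],"rot": [0,0,0],"hand": 0.4},{"xyz": [0,0,0],"rot": [0,0,0],"hand": 0.4}]}}

```text
t: 18.77
tool_pos: [447.7, -339.8, 5.6]
tool_rot: [0.327, 3.124, -0.005]
force: [-2.8, 6.0, 23.2]
opening: 55.4
grip_force: 58.6
```

Request:
{"op": "step_arm", "data": {"plan": [{"xyz": [0,0,-0.08],"rot": [0,0,0],"hand": 0.4},{"xyz": [0,0,-0.2],"rot": [0,0,0],"hand": 0.4},{"xyz": [0,0,-0.35],"rot": [0,0,0],"hand": 0.4},{"xyz": [0,0,-0.5],"rot": [0,0,0],"hand": 0.4},{"xyz": [0,0,-0.64],"rot": [0,0,0],"hand": 0.4}]}}

```text
t: 19.18
tool_pos: [446.5, -339.0, 166.1]
tool_rot: [-0.328, -3.123, 0.005]
force: [2.2, -0.2, -3.6]
opening: 54.9
grip_force: 66.6
```

Run:
```python
from h import *
s=st();p=s['tool_pos'];disc(p[0],p[1],p[2]+2,p[2]+22,31)
go([563.2,111.2,210],orient(0))
```

```text
t 19.18 pos [ 446.5 -339.   166.1] rot [-0.328 -3.123  0.005] F [ 2.2 -0.2 -3.6] op 54.9 g 66.6
wrist disc 15185 [ 443.8 -338.4  177.9] encl [ 445.4 -338.7] d 61.2 z 177.9
xyz [-0.072, 1.865, -0.161] rot [-0.003, 0.004, 0.001] rows>= 11.2
```

Request:
{"op": "step_arm", "data": {"plan": [{"xyz": [-0.03,0.75,-0.16],"rot": [0,0,0],"hand": 0.4},{"xyz": [-0.03,0.75,-0.16],"rot": [0,0,0],"hand": 0.4},{"xyz": [-0.03,0.75,-0.16],"rot": [0,0,0],"hand": 0.4},{"xyz": [-0.03,0.75,-0.16],"rot": [0,0,0],"hand": 0.4},{"xyz": [-0.03,0.75,-0.16],"rot": [0,0,0],"hand": 0.4}]}}

```text
t: 19.65
tool_pos: [494.0, -152.9, 203.9]
tool_rot: [-0.322, -3.124, 0.002]
force: [1.5, 0.4, -3.5]
opening: 55.1
grip_force: 66.7
```

Request:
{"op": "step_arm", "data": {"plan": [{"xyz": [-0.03,0.75,0],"rot": [0,0,0],"hand": 0.4},{"xyz": [-0.03,0.75,0],"rot": [0,0,0],"hand": 0.4},{"xyz": [-0.03,0.75,0],"rot": [0,0,0],"hand": 0.4},{"xyz": [-0.03,0.75,0],"rot": [0,0,0],"hand": 0.4},{"xyz": [-0.03,0.75,0],"rot": [0,0,0],"hand": 0.4}]}}

```text
t: 20.07
tool_pos: [539.9, 30.4, 202.6]
tool_rot: [-0.319, -3.124, 0.003]
force: [0.5, 0.2, -4.4]
opening: 55.3
grip_force: 66.7
```

Request:
{"op": "step_arm", "data": {"plan": [{"xyz": [-0.012,0.15,0],"rot": [0,0,0],"hand": 0.4},{"xyz": [-0.012,0.3,0],"rot": [0,0,0],"hand": 0.4},{"xyz": [-0.012,0.363,0],"rot": [0,0,0],"hand": 0.4},{"xyz": [-0.012,0.363,0],"rot": [0,0,0],"hand": 0.4},{"xyz": [-0.012,0.363,0],"rot": [0,0,0],"hand": 0.4}]}}

```text
t: 20.48
tool_pos: [560.8, 114.0, 202.1]
tool_rot: [-0.323, -3.123, 0.006]
force: [-0.1, 0.3, -4.9]
opening: 55.3
grip_force: 66.7
```

Request:
{"op": "step_arm", "data": {"plan": [{"xyz": [0,0,0],"rot": [0,0,0],"hand": 0.4},{"xyz": [0,0,0],"rot": [0,0,0],"hand": 0.4}]}}

```text
t: 20.65
tool_pos: [560.9, 111.9, 202.4]
tool_rot: [-0.329, -3.123, 0.005]
force: [0.6, -0.7, -3.5]
opening: 55.1
grip_force: 66.7
```

Run:
```python
from h import *
s=st();go([563.5,111.5,158],orient(0))
```

```text
t 20.65 pos [560.9 111.9 202.4] rot [-0.329 -3.123  0.005] F [ 0.6 -0.7 -3.5] op 55.1 g 66.7
xyz [-0.011, 0.001, 0.178] rot [-0.002, -0.001, 0.001] rows>= 1.1
```

Request:
{"op": "step_arm", "data": {"plan": [{"xyz": [-0.011,0.001,0.08],"rot": [0,0,0],"hand": 0.4},{"xyz": [-0.011,0.001,0.16],"rot": [0,0,0],"hand": 0.4},{"xyz": [-0.011,0.001,0.178],"rot": [0,0,0],"hand": 0.4},{"xyz": [-0.011,0.001,0.178],"rot": [0,0,0],"hand": 0.4},{"xyz": [-0.011,0.001,0.178],"rot": [0,0,0],"hand": 0.4}]}}

```text
t: 21.07
tool_pos: [563.9, 111.8, 158.4]
tool_rot: [-0.329, -3.123, 0.005]
force: [-0.1, 0.2, -3.3]
opening: 55.2
grip_force: 66.5
```

Request:
{"op": "step_arm", "data": {"plan": [{"xyz": [0,0,0],"rot": [0,0,0],"hand": 0.4},{"xyz": [0,0,0],"rot": [0,0,0],"hand": 0.4}]}}

```text
t: 21.23
tool_pos: [564.3, 112.5, 158.8]
tool_rot: [-0.327, -3.124, 0.004]
force: [0.0, 0.7, -3.4]
opening: 55.4
grip_force: 66.5
```

Run:
```python
from h import *
s=st();go([563.4,111.5,149.5],orient(0))
```

```text
t 21.23 pos [564.3 112.5 158.8] rot [-0.327 -3.124  0.004] F [ 0.   0.7 -3.4] op 55.4 g 66.5
xyz [0.003, -0.005, 0.037] rot [-0.002, 0.0, 0.002] rows>= 0.2
```

Request:
{"op": "step_arm", "data": {"plan": [{"xyz": [0.003,-0.005,0.012],"rot": [0,0,0],"hand": 0.4},{"xyz": [0.003,-0.005,0.024],"rot": [0,0,0],"hand": 0.4},{"xyz": [0.003,-0.005,0.036],"rot": [0,0,0],"hand": 0.4},{"xyz": [0.003,-0.005,0.036],"rot": [0,0,0],"hand": 0.4},{"xyz": [0.003,-0.005,0.036],"rot": [0,0,0],"hand": 0.4}]}}

```text
t: 21.65
tool_pos: [562.7, 111.4, 148.7]
tool_rot: [-0.327, -3.123, 0.005]
force: [-0.5, 0.3, -0.9]
opening: 55.1
grip_force: 66.9
```

Request:
{"op": "step_arm", "data": {"plan": [{"xyz": [0,0,0],"rot": [0,0,0],"hand": 0.4},{"xyz": [0,0,0],"rot": [0,0,0],"hand": 0.4},{"xyz": [0,0,0],"rot": [0,0,0],"hand": 0.4}]}}

```text
t: 21.9
tool_pos: [562.7, 111.4, 148.8]
tool_rot: [-0.327, -3.123, 0.005]
force: [-1.6, -0.2, -1.6]
opening: 55.2
grip_force: 66.9
```

Run:
```python
from h import *
s=st()
```

```text
t 21.9 pos [562.7 111.4 148.8] rot [-0.327 -3.123  0.005] F [-1.6 -0.2 -1.6] op 55.2 g 66.9
```

Request:
{"op": "step_arm", "data": {"plan": [{"xyz": [0,0,0.006],"rot": [0,0,0],"hand": 0.4},{"xyz": [0,0,0.006],"rot": [0,0,0],"hand": 0.4},{"xyz": [0,0,0.006],"rot": [0,0,0],"hand": 0.4},{"xyz": [0,0,0.006],"rot": [0,0,0],"hand": 0.8},{"xyz": [0,0,0.006],"rot": [0,0,0],"hand": 1}]}}

```text
t: 22.32
tool_pos: [562.9, 111.5, 147.4]
tool_rot: [-0.327, -3.124, 0.005]
force: [-0.2, -0.4, 0.7]
opening: 77.0
grip_force: 0.0
```

Request:
{"op": "step_arm", "data": {"plan": [{"xyz": [0,0,0],"rot": [0,0,0],"hand": 1},{"xyz": [0,0,0],"rot": [0,0,0],"hand": 1},{"xyz": [0,0,0],"rot": [0,0,0],"hand": 1},{"xyz": [0,0,-0.08],"rot": [0,0,0],"hand": 1},{"xyz": [0,0,-0.2],"rot": [0,0,0],"hand": 1}]}}

```text
t: 22.73
tool_pos: [561.4, 111.2, 195.9]
tool_rot: [-0.327, -3.12, 0.009]
force: [0.7, 0.3, -0.0]
opening: 85.2
grip_force: 0.0
```

Request:
{"op": "step_arm", "data": {"plan": [{"xyz": [0,0,-0.14],"rot": [0,0,0],"hand": 1},{"xyz": [0,0,-0.14],"rot": [0,0,0],"hand": 1},{"xyz": [0,0,-0.14],"rot": [0,0,0],"hand": 1}]}}

```text
t: 22.98
tool_pos: [563.8, 112.0, 234.0]
tool_rot: [0.326, 3.123, -0.002]
force: [0.0, 1.0, -0.7]
opening: 85.7
grip_force: 0.0
```

Run:
```python
from h import *
s=st();disc(563.5,111.5,157,166,45);disc(563.5,111.5,119,128,48)
disc(436,-224,12,24,40,'top')
go([436,-224,130],orient(0))
```

```text
t 22.98 pos [563.8 112.  234. ] rot [ 3.260e-01  3.123e+00 -2.000e-03] F [ 0.   1.  -0.7] op 85.7 g 0.0
wrist disc 6282 [561.6 111.5 159.5] encl [562.8 111.3] d 58.5 z 159.5
wrist disc 2985 [544.1 112.9 123.5] encl [562.8 110.5] d 84.0 z 123.5
top disc 475 [ 436.  -224.1   18.1] encl [ 435.6 -224. ] d 51.8 z 18.1
xyz [0.216, -1.417, 0.412] rot [-0.003, -0.001, 0.002] rows>= 8.9
```

Weight_2 is centred within 1 mm. Next is weight_3.

Request:
{"op": "step_arm", "data": {"plan": [{"xyz": [0.11,-0.71,0],"rot": [0,0,0],"hand": 1},{"xyz": [0.11,-0.71,0],"rot": [0,0,0],"hand": 1},{"xyz": [0.11,-0.71,0],"rot": [0,0,0],"hand": 1},{"xyz": [0.11,-0.71,0],"rot": [0,0,0],"hand": 1},{"xyz": [0.11,-0.71,0],"rot": [0,0,0],"hand": 1}]}}

```text
t: 23.55
tool_pos: [496.3, -61.6, 232.3]
tool_rot: [-0.335, -3.121, 0.006]
force: [0.9, -1.6, -0.1]
opening: 85.4
grip_force: 0.0
```

Request:
{"op": "step_arm", "data": {"plan": [{"xyz": [0.106,-0.707,0.2],"rot": [0,0,0],"hand": 1},{"xyz": [0.106,-0.707,0.2],"rot": [0,0,0],"hand": 1},{"xyz": [0.106,-0.707,0.2],"rot": [0,0,0],"hand": 1},{"xyz": [0.106,-0.707,0.3],"rot": [0,0,0],"hand": 1},{"xyz": [0.106,-0.707,0.41],"rot": [0,0,0],"hand": 1}]}}

```text
t: 23.97
tool_pos: [437.5, -223.3, 139.6]
tool_rot: [0.331, 3.122, -0.006]
force: [2.8, 1.3, 0.9]
opening: 85.1
grip_force: 0.0
```

Request:
{"op": "step_arm", "data": {"plan": [{"xyz": [0,0,0],"rot": [0,0,0],"hand": 1},{"xyz": [0,0,0],"rot": [0,0,0],"hand": 1},{"xyz": [0,0,0],"rot": [0,0,0],"hand": 1},{"xyz": [0,0,0],"rot": [0,0,0],"hand": 1}]}}

```text
t: 24.3
tool_pos: [439.1, -219.0, 139.8]
tool_rot: [-0.324, -3.124, 0.005]
force: [0.9, 0.4, 0.1]
opening: 85.5
grip_force: 0.0
```

Run:
```python
from h import *
s=st();disc(436,-224)
go([435.6,-224.6,4.5],orient(0))
```

```text
t 24.3 pos [ 439.1 -219.   139.8] rot [-0.324 -3.124  0.005] F [0.9 0.4 0.1] op 85.5 g 0.0
wrist disc 3668 [ 434.2 -225.8   17.6] encl [ 435.2 -226.1] d 52.2 z 17.7
xyz [0.01, -0.024, 0.542] rot [-0.002, 0.0, 0.004] rows>= 3.3
```

Request:
{"op": "step_arm", "data": {"plan": [{"xyz": [0.01,-0.024,0.15],"rot": [0,0,0],"hand": 1},{"xyz": [0.01,-0.024,0.3],"rot": [0,0,0],"hand": 1},{"xyz": [0.01,-0.024,0.45],"rot": [0,0,0],"hand": 1},{"xyz": [0.01,-0.024,0.54],"rot": [0,0,0],"hand": 1},{"xyz": [0.01,-0.024,0.54],"rot": [0,0,0],"hand": 1}]}}

```text
t: 24.77
tool_pos: [433.4, -223.8, 1.6]
tool_rot: [-0.323, -3.12, 0.004]
force: [-1.3, 1.3, -0.4]
opening: 85.2
grip_force: 0.0
```

Request:
{"op": "step_arm", "data": {"plan": [{"xyz": [0,0,0],"rot": [0,0,0],"hand": 1},{"xyz": [0,0,0],"rot": [0,0,0],"hand": 1}]}}

```text
t: 24.93
tool_pos: [435.5, -225.6, 5.9]
tool_rot: [0.325, 3.124, -0.006]
force: [-0.3, -0.0, 0.0]
opening: 85.2
grip_force: 0.0
```

Request:
{"op": "step_arm", "data": {"plan": [{"xyz": [0,0,0],"rot": [0,0,0],"hand": 0.7},{"xyz": [0,0,0],"rot": [0,0,0],"hand": 0.4},{"xyz": [0,0,0],"rot": [0,0,0],"hand": 0.3},{"xyz": [0,0,0],"rot": [0,0,0],"hand": 0.3},{"xyz": [0,0,0],"rot": [0,0,0],"hand": 0.3}]}}

```text
t: 25.35
tool_pos: [435.2, -225.6, 5.6]
tool_rot: [0.326, 3.124, -0.004]
force: [-3.1, 4.7, 26.9]
opening: 49.4
grip_force: 57.4
```

Request:
{"op": "step_arm", "data": {"plan": [{"xyz": [0,0,-0.08],"rot": [0,0,0],"hand": 0.3},{"xyz": [0,0,-0.2],"rot": [0,0,0],"hand": 0.3},{"xyz": [0,0,-0.35],"rot": [0,0,0],"hand": 0.3},{"xyz": [0,0,-0.5],"rot": [0,0,0],"hand": 0.3},{"xyz": [0,0,-0.64],"rot": [0,0,0],"hand": 0.3}]}}

```text
t: 25.77
tool_pos: [433.8, -225.4, 166.1]
tool_rot: [-0.328, -3.122, 0.005]
force: [3.2, 1.3, -1.6]
opening: 49.2
grip_force: 64.9
```

Run:
```python
from h import *
s=st();p=s['tool_pos'];disc(p[0],p[1],p[2]+2,p[2]+22,28)
go([563.3,111.3,222],orient(0))
```

```text
t 25.77 pos [ 433.8 -225.4  166.1] rot [-0.328 -3.122  0.005] F [ 3.2  1.3 -1.6] op 49.2 g 64.9
wrist disc 12358 [ 431.6 -224.9  177.9] encl [ 433.1 -225.2] d 55.5 z 177.9
xyz [-0.216, 1.429, -0.206] rot [-0.002, 0.003, 0.001] rows>= 8.8
```

Request:
{"op": "step_arm", "data": {"plan": [{"xyz": [-0.1,0.7,-0.2],"rot": [0,0,0],"hand": 0.3},{"xyz": [-0.1,0.7,-0.2],"rot": [0,0,0],"hand": 0.3},{"xyz": [-0.1,0.7,-0.2],"rot": [0,0,0],"hand": 0.3},{"xyz": [-0.1,0.7,-0.2],"rot": [0,0,0],"hand": 0.3},{"xyz": [-0.1,0.7,-0.2],"rot": [0,0,0],"hand": 0.3}]}}

```text
t: 26.23
tool_pos: [497.0, -53.7, 215.0]
tool_rot: [0.319, 3.125, -0.002]
force: [1.0, 0.6, -2.9]
opening: 49.3
grip_force: 65.0
```

Request:
{"op": "step_arm", "data": {"plan": [{"xyz": [-0.11,0.724,0],"rot": [0,0,0],"hand": 0.3},{"xyz": [-0.11,0.724,0],"rot": [0,0,0],"hand": 0.3},{"xyz": [-0.11,0.724,0],"rot": [0,0,0],"hand": 0.3},{"xyz": [-0.11,0.724,0],"rot": [0,0,0],"hand": 0.3},{"xyz": [-0.11,0.724,0],"rot": [0,0,0],"hand": 0.3}]}}

```text
t: 26.65
tool_pos: [560.4, 118.9, 212.7]
tool_rot: [-0.318, -3.124, 0.003]
force: [-0.9, -0.2, -2.2]
opening: 49.1
grip_force: 65.0
```

Request:
{"op": "step_arm", "data": {"plan": [{"xyz": [0,0,0],"rot": [0,0,0],"hand": 0.3},{"xyz": [0,0,0],"rot": [0,0,0],"hand": 0.3},{"xyz": [0,0,0],"rot": [0,0,0],"hand": 0.3},{"xyz": [0,0,0],"rot": [0,0,0],"hand": 0.3}]}}

```text
t: 26.98
tool_pos: [559.3, 111.4, 213.1]
tool_rot: [-0.329, -3.123, 0.005]
force: [-0.1, 0.1, -4.0]
opening: 49.4
grip_force: 65.0
```

Run:
```python
from h import *
s=st();go([562.6,110.8,174],orient(0))
```

```text
t 26.98 pos [559.3 111.4 213.1] rot [-0.329 -3.123  0.005] F [-0.1  0.1 -4. ] op 49.4 g 65.0
xyz [-0.014, 0.001, 0.156] rot [-0.002, -0.001, 0.001] rows>= 0.9
```

Request:
{"op": "step_arm", "data": {"plan": [{"xyz": [-0.014,0.001,0.08],"rot": [0,0,0],"hand": 0.3},{"xyz": [-0.014,0.001,0.15],"rot": [0,0,0],"hand": 0.3},{"xyz": [-0.014,0.001,0.156],"rot": [0,0,0],"hand": 0.3},{"xyz": [-0.014,0.001,0.156],"rot": [0,0,0],"hand": 0.3},{"xyz": [-0.014,0.001,0.156],"rot": [0,0,0],"hand": 0.3}]}}

```text
t: 27.4
tool_pos: [563.3, 111.2, 174.8]
tool_rot: [-0.328, -3.124, 0.005]
force: [0.8, -0.0, -2.0]
opening: 49.4
grip_force: 64.9
```

Request:
{"op": "step_arm", "data": {"plan": [{"xyz": [0,0,0],"rot": [0,0,0],"hand": 0.3},{"xyz": [0,0,0],"rot": [0,0,0],"hand": 0.3}]}}

```text
t: 27.57
tool_pos: [563.5, 111.8, 174.9]
tool_rot: [-0.327, -3.124, 0.004]
force: [0.8, 0.2, -2.0]
opening: 49.3
grip_force: 64.9
```

Run:
```python
from h import *
s=st();go([563,111.3,163],orient(0))
```

```text
t 27.57 pos [563.5 111.8 174.9] rot [-0.327 -3.124  0.004] F [ 0.8  0.2 -2. ] op 49.3 g 64.9
xyz [0.001, -0.002, 0.048] rot [-0.002, 0.0, 0.002] rows>= 0.3
```

Request:
{"op": "step_arm", "data": {"plan": [{"xyz": [0.001,-0.002,0.016],"rot": [0,0,0],"hand": 0.3},{"xyz": [0.001,-0.002,0.032],"rot": [0,0,0],"hand": 0.3},{"xyz": [0.001,-0.002,0.044],"rot": [0,0,0],"hand": 0.3},{"xyz": [0.001,-0.002,0.044],"rot": [0,0,0],"hand": 0.3},{"xyz": [0.001,-0.002,0.044],"rot": [0,0,0],"hand": 0.3}]}}

```text
t: 27.98
tool_pos: [562.6, 111.4, 162.8]
tool_rot: [-0.327, -3.123, 0.005]
force: [-1.2, 0.4, -0.3]
opening: 49.3
grip_force: 65.3
```

Request:
{"op": "step_arm", "data": {"plan": [{"xyz": [0,0,0.004],"rot": [0,0,0],"hand": 0.3},{"xyz": [0,0,0.004],"rot": [0,0,0],"hand": 0.3},{"xyz": [0,0,0.004],"rot": [0,0,0],"hand": 0.3}]}}

```text
t: 28.23
tool_pos: [562.7, 111.4, 162.0]
tool_rot: [-0.327, -3.123, 0.005]
force: [-1.1, 0.2, 0.8]
opening: 49.7
grip_force: 65.3
```

Run:
```python
from h import *
s=st()
```

```text
t 28.23 pos [562.7 111.4 162. ] rot [-0.327 -3.123  0.005] F [-1.1  0.2  0.8] op 49.7 g 65.3
```

Request:
{"op": "step_arm", "data": {"plan": [{"xyz": [0,0,0],"rot": [0,0,0],"hand": 0.7},{"xyz": [0,0,0],"rot": [0,0,0],"hand": 0.9},{"xyz": [0,0,0],"rot": [0,0,0],"hand": 0.9},{"xyz": [0,0,0],"rot": [0,0,0],"hand": 0.9},{"xyz": [0,0,-0.08],"rot": [0,0,0],"hand": 0.9}]}}

```text
t: 28.65
tool_pos: [561.2, 111.3, 179.6]
tool_rot: [-0.326, -3.12, 0.009]
force: [-1.2, -0.3, 0.0]
opening: 76.7
grip_force: 0.0
```

Request:
{"op": "step_arm", "data": {"plan": [{"xyz": [0,0,-0.15],"rot": [0,0,0],"hand": 0.9},{"xyz": [0,0,-0.3],"rot": [0,0,0],"hand": 0.5},{"xyz": [0,0,-0.35],"rot": [0,0,0],"hand": 0.5},{"xyz": [0,0,-0.35],"rot": [0,0,0],"hand": 0.5},{"xyz": [0,0,-0.35],"rot": [0,0,0],"hand": 0.5}]}}

```text
t: 29.07
tool_pos: [563.0, 112.0, 269.8]
tool_rot: [-0.326, -3.124, 0.003]
force: [-0.4, 0.3, 0.3]
opening: 42.5
grip_force: 0.0
```

Run:
```python
from h import *
s=st();d=disc(563.3,111.3,171,180,45);disc(563.3,111.3,116,125,48)
P=cloud(d);L=P-PIV;lx=L@TX;ly=L@TY;Z=P[...,2]
m=(abs(ly)<14)&(Z>160)&(Z<185)&(abs(lx)<70);print('ball',m.sum(),lx[m].mean(),ly[m].mean(),Z[m].max())
tray();d2=snap('top');cv2.imwrite('pics/c8.png',np.hstack([cv2.resize(d['color'],(440,330)),cv2.resize(d2['color'][120:300,340:536],(360,330))]))
for tl in(-.15,-.3):
    p,M=tcp(-.42,62,tl,90);go(p,M);print(p)
```

```text
t 29.07 pos [563.  112.  269.8] rot [-3.260e-01 -3.124e+00  3.000e-03] F [-0.4  0.3  0.3] op 42.5 g 0.0
wrist disc 4327 [561.9 111.4 174.5] encl [562.8 111.5] d 52.2 z 174.5
wrist disc 2321 [544.9 112.9 120.6] encl [562.9 110.6] d 83.9 z 120.6
ball 685 -38.1142044079937 -4.651203946382509 176.53668927708927
tray ((652.6383666992188, -328.33197021484375), (149.8589630126953, 151.20919799804688), 7.822508335113525)
xyz [0.175, 0.62, 0.236] rot [-0.003, -0.097, 0.002] rows>= 4.1
[551.30109182 272.07033505 208.81426083]
xyz [0.217, 0.62, 0.245] rot [-0.003, -0.192, 0.003] rows>= 4.2
[541.16121329 274.25154208 206.44040503]
```

View pics/c8.png

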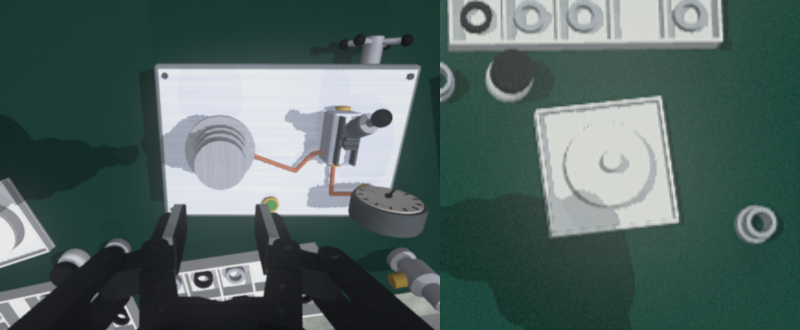

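The stack is centred, w1, w2, w3 from bottom to top at (221,152), and the cover is in the tray at (610,165). Now back to the toggle, approaching along the lever (tilt -0.42).

Run:
```python
from h import *
p,M=tcp(-.42,62,-.42,80);go(p,M);print(p)
p2,M=tcp(-.42,62,-.42);print(p2)
```

```text
xyz [0.232, 0.62, 0.294] rot [-0.002, -0.269, 0.003] rows>= 4.3
[537.35678622 275.06991904 194.30993966]
[569.24811152 268.20972021 121.26282443]
```

Request:
{"op": "step_arm", "data": {"plan": [{"xyz": [0.1,0.16,0.0],"rot": [0,-0.07,0],"hand": 0.5},{"xyz": [0.232,0.3,0.0],"rot": [0,-0.14,0],"hand": 0.5},{"xyz": [0.232,0.45,0.1],"rot": [0,-0.21,0],"hand": 0.5},{"xyz": [0.232,0.6,0.2],"rot": [0,-0.269,0],"hand": 0.5},{"xyz": [0.232,0.62,0.294],"rot": [0,-0.269,0.003],"hand": 0.5}]}}

```text
t: 29.68
tool_pos: [540.7, 231.3, 228.8]
tool_rot: [0.293, 2.718, -0.061]
force: [3.1, 1.4, -0.6]
opening: 42.7
grip_force: 0.0
```

Request:
{"op": "step_arm", "data": {"plan": [{"xyz": [0,0,0],"rot": [0,0,0],"hand": 0.5},{"xyz": [0,0,0],"rot": [0,0,0],"hand": 0.5},{"xyz": [0,0,0],"rot": [0,0,0],"hand": 0.5}]}}

```text
t: 29.93
tool_pos: [539.4, 229.7, 227.1]
tool_rot: [0.29, 2.723, -0.072]
force: [0.5, -0.4, -0.6]
opening: 43.0
grip_force: 0.0
```

Run:
```python
from h import *
st();p,M=tcp(-.42,62,-.42);go(p,M)
```

```text
t 29.93 pos [539.4 229.7 227.1] rot [ 0.29   2.723 -0.072] F [ 0.5 -0.4 -0.6] op 43.0 g 0.0
xyz [0.089, 0.179, 0.421] rot [-0.006, -0.01, 0.001] rows>= 2.8
```

Request:
{"op": "step_arm", "data": {"plan": [{"xyz": [0.089,0.179,0.0],"rot": [-0.006,-0.01,0],"hand": 0.5},{"xyz": [0.089,0.179,0.05],"rot": [-0.006,-0.01,0],"hand": 0.5},{"xyz": [0.089,0.179,0.1],"rot": [-0.006,-0.01,0],"hand": 0.5},{"xyz": [0.089,0.179,0.1],"rot": [-0.006,-0.01,0],"hand": 0.5},{"xyz": [0.089,0.179,0.1],"rot": [-0.006,-0.01,0],"hand": 0.5}]}}

```text
t: 30.35
tool_pos: [540.2, 273.0, 195.7]
tool_rot: [0.293, 2.706, -0.062]
force: [-0.1, -0.0, -0.8]
opening: 42.7
grip_force: 0.0
```

Request:
{"op": "step_arm", "data": {"plan": [{"xyz": [0,0,0],"rot": [0,0,0],"hand": 0.5},{"xyz": [0,0,0],"rot": [0,0,0],"hand": 0.5},{"xyz": [0,0,0],"rot": [0,0,0],"hand": 0.5}]}}

```text
t: 30.6
tool_pos: [539.5, 275.1, 196.2]
tool_rot: [0.29, 2.706, -0.057]
force: [-0.2, 0.2, 0.5]
opening: 42.3
grip_force: 0.0
```

Run:
```python
from h import *
st();p,M=tcp(-.42,62,-.42);go(p,M);d=snap('wrist');cv2.imwrite('pics/w9.png',d['color'])
```

```text
t 30.6 pos [539.5 275.1 196.2] rot [ 0.29   2.706 -0.057] F [-0.2  0.2  0.5] op 42.3 g 0.0
xyz [0.011, -0.003, 0.324] rot [0.002, 0.001, -0.001] rows>= 1.9
```

View pics/w9.png

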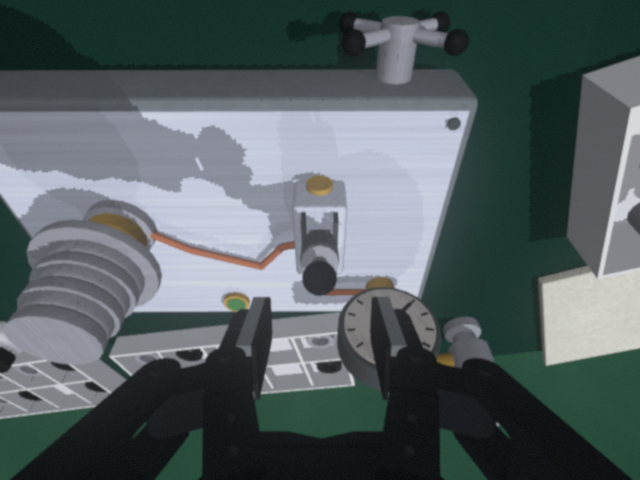

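The ball at (320,277) is centred between the fingers (gap middle about 320). Descending and gripping.

Request:
{"op": "step_arm", "data": {"plan": [{"xyz": [0.01,-0.003,0.1],"rot": [0,0,0],"hand": 0.5},{"xyz": [0.01,-0.003,0.2],"rot": [0,0,0],"hand": 0.5},{"xyz": [0.01,-0.003,0.3],"rot": [0,0,0],"hand": 0.5},{"xyz": [0.01,-0.003,0.324],"rot": [0,0,0],"hand": 0.5},{"xyz": [0.01,-0.003,0.324],"rot": [0,0,0],"hand": 0.5}]}}

```text
t: 31.07
tool_pos: [569.2, 267.2, 119.8]
tool_rot: [0.289, 2.707, -0.062]
force: [-0.7, -1.2, 0.6]
opening: 42.7
grip_force: 0.0
```

Request:
{"op": "step_arm", "data": {"plan": [{"xyz": [0,0,0],"rot": [0,0,0],"hand": 0.5},{"xyz": [0,0,0],"rot": [0,0,0],"hand": 0.5},{"xyz": [0,0,0],"rot": [0,0,0],"hand": 0.5}]}}

```text
t: 31.32
tool_pos: [569.2, 269.2, 121.8]
tool_rot: [0.287, 2.706, -0.056]
force: [0.5, -0.4, -0.4]
opening: 43.2
grip_force: 0.0
```

Run:
```python
from h import *
ang();p,M=tcp(-.42,62,-.42);go(p,M)
```

```text
t 31.32 pos [569.2 269.2 121.8] rot [ 0.287  2.706 -0.056] F [ 0.5 -0.4 -0.4] op 43.2 g 0.0
lever angle -0.421 s 62.6 ly -0.1
xyz [0.0, -0.004, 0.002] rot [0.002, 0.001, -0.0] rows>= 0.0
```

Request:
{"op": "step_arm", "data": {"plan": [{"xyz": [0,-0.003,0.002],"rot": [0,0,0],"hand": 0.3},{"xyz": [0,-0.003,0.002],"rot": [0,0,0],"hand": 0.1},{"xyz": [0,-0.003,0.002],"rot": [0,0,0],"hand": 0},{"xyz": [0,-0.003,0.002],"rot": [0,0,0],"hand": 0},{"xyz": [0,-0.003,0.002],"rot": [0,0,0],"hand": 0}]}}

```text
t: 31.73
tool_pos: [569.2, 268.0, 120.8]
tool_rot: [0.288, 2.706, -0.057]
force: [-8.1, -0.5, 12.8]
opening: 20.4
grip_force: 58.0
```

Request:
{"op": "step_arm", "data": {"plan": [{"xyz": [0,0,0],"rot": [0,0,0],"hand": 0},{"xyz": [0,0,-0.02],"rot": [0,0,0],"hand": 0},{"xyz": [0,0,-0.038],"rot": [0,0,0],"hand": 0},{"xyz": [0,0,-0.038],"rot": [0,0,0],"hand": 0},{"xyz": [0,0,-0.038],"rot": [0,0,0],"hand": 0}]}}

```text
t: 32.15
tool_pos: [565.3, 268.7, 129.1]
tool_rot: [0.288, 2.706, -0.058]
force: [4.0, 1.1, -6.1]
opening: 20.2
grip_force: 59.0
```

Run:
```python
from h import *
ang()
q0,N0=tcp(-.42,71.5,-.42)
A=(-.31,-.2,-.09,.02,.13,.24,.34,.42,.44,.46)
for a in A:
    q,N=tcp(a,71.5,.15+.68*(a-.42));print(a,end=' ');go(q,N,q0,N0)
    if a==.02:q0,N0=q,N
```

```text
t 32.15 pos [565.3 268.7 129.1] rot [ 0.288  2.706 -0.058] F [ 4.   1.1 -6.1] op 20.2 g 59.0
lever angle -0.426 s 70.7 ly -1.4
-0.31 xyz [-0.026, 0.0, 0.002] rot [-0.0, 0.047, 0.0] rows>= 0.6
-0.2 xyz [-0.051, 0.0, 0.006] rot [-0.0, 0.094, -0.0] rows>= 1.2
-0.09 xyz [-0.076, 0.0, 0.014] rot [-0.0, 0.142, 0.0] rows>= 1.8
0.02 xyz [-0.1, 0.0, 0.024] rot [-0.0, 0.19, 0.0] rows>= 2.4
0.13 xyz [-0.025, 0.0, 0.006] rot [0.0, 0.048, -0.0] rows>= 0.6
0.24 xyz [-0.049, 0.0, 0.015] rot [0.0, 0.095, -0.0] rows>= 1.2
0.34 xyz [-0.071, -0.0, 0.025] rot [0.0, 0.139, -0.0] rows>= 1.7
0.42 xyz [-0.087, 0.0, 0.035] rot [0.0, 0.173, 0.0] rows>= 2.2
0.44 xyz [-0.091, 0.0, 0.038] rot [-0.0, 0.182, 0.0] rows>= 2.3
0.46 xyz [-0.094, 0.0, 0.041] rot [0.0, 0.19, -0.0] rows>= 2.4
```

Request:
{"op": "step_arm", "data": {"plan": [{"xyz": [-0.026,0,0.0],"rot": [0,0.047,0],"hand": 0},{"xyz": [-0.051,0,0.004],"rot": [0,0.094,0],"hand": 0},{"xyz": [-0.076,0,0.012],"rot": [0,0.142,0],"hand": 0},{"xyz": [-0.1,0,0.022],"rot": [0,0.19,0],"hand": 0},{"xyz": [-0.1,0,0.022],"rot": [0,0.19,0],"hand": 0}]}}

```text
t: 32.57
tool_pos: [592.7, 262.4, 134.9]
tool_rot: [0.325, 3.004, -0.012]
force: [-0.7, 7.9, -5.6]
opening: 20.3
grip_force: 58.8
```

Run:
```python
from h import *
ang();p,M=tcp(.43,71.5,.15);go(p,M)
```

```text
t 32.57 pos [592.7 262.4 134.9] rot [ 0.325  3.004 -0.012] F [-0.7  7.9 -5.6] op 20.3 g 58.8
lever angle 0.061 s 71.8 ly -1.8
xyz [-0.078, 0.003, 0.036] rot [0.003, 0.172, -0.002] rows>= 2.2
```

Request:
{"op": "step_arm", "data": {"plan": [{"xyz": [-0.025,0.002,0.006],"rot": [0,0.048,0],"hand": 0},{"xyz": [-0.049,0.003,0.015],"rot": [0,0.095,0],"hand": 0},{"xyz": [-0.071,0.003,0.025],"rot": [0,0.139,0],"hand": 0},{"xyz": [-0.087,0.003,0.035],"rot": [0,0.173,0],"hand": 0},{"xyz": [-0.087,0.003,0.035],"rot": [0,0.173,0],"hand": 0}]}}

```text
t: 32.98
tool_pos: [613.4, 258.3, 126.5]
tool_rot: [-0.319, -2.973, -0.027]
force: [0.1, 4.3, -6.9]
opening: 20.1
grip_force: 59.7
```

Run:
```python
from h import *
ang()
```

```text
t 32.98 pos [613.4 258.3 126.5] rot [-0.319 -2.973 -0.027] F [ 0.1  4.3 -6.9] op 20.1 g 59.7
lever angle 0.45 s 70.3 ly -1.5
```

Request:
{"op": "step_arm", "data": {"plan": [{"xyz": [0,0,0],"rot": [0,0,0],"hand": 0.3},{"xyz": [0,0,0],"rot": [0,0,0],"hand": 0.45},{"xyz": [0,0,0],"rot": [0,0,0],"hand": 0.45},{"xyz": [0,0,-0.1],"rot": [0,0,0],"hand": 0.45},{"xyz": [0,0,-0.24],"rot": [0,0,0],"hand": 0.45}]}}

```text
t: 33.4
tool_pos: [618.8, 257.1, 185.7]
tool_rot: [-0.314, -2.974, -0.022]
force: [0.1, -0.7, 0.3]
opening: 38.4
grip_force: 0.0
```

Request:
{"op": "step_arm", "data": {"plan": [{"xyz": [0,0,-0.15],"rot": [0,0,0],"hand": 0.5},{"xyz": [0.1,0,-0.25],"rot": [0,0,0],"hand": 0.5},{"xyz": [0.2,0,-0.25],"rot": [0,0,0],"hand": 0.5},{"xyz": [0.3,0,-0.25],"rot": [0,0,0],"hand": 0.5},{"xyz": [0.3,0,-0.25],"rot": [0,0,0],"hand": 0.5}]}}

```text
t: 33.82
tool_pos: [553.9, 272.5, 262.0]
tool_rot: [-0.311, -2.978, -0.03]
force: [0.3, 1.6, 0.2]
opening: 42.9
grip_force: 0.0
```

Run:
```python
from h import *
st();d=snap('wrist');P=cloud(d);np.save('w10.npy',P)
L=P-PIV;lx=L@TX;ly=L@TY;Z=P[...,2]
m=(abs(ly+1)<10)&(Z>158)&(Z<185)&(lx>20)&(lx<60)
v,u=np.nonzero(m);print('ball',m.sum(),lx[m].mean(),ly[m].mean(),Z[m].max(),u.mean(),v.mean())
u,v=int(u.mean()),int(v.mean());v0=max(0,v-190);u0=max(0,u-130)
cv2.imwrite('pics/c10.png',cv2.resize(d['color'][v0:v+70,u0:u+130],None,fx=2.2,fy=2.2,interpolation=cv2.INTER_CUBIC))
```

```text
t 33.82 pos [553.9 272.5 262. ] rot [-0.311 -2.978 -0.03 ] F [0.3 1.6 0.2] op 42.9 g 0.0
ball 533 32.714001905786496 -1.3562798715305762 176.33102954367268 317.83489681050656 353.0187617260788
```

View pics/c10.png

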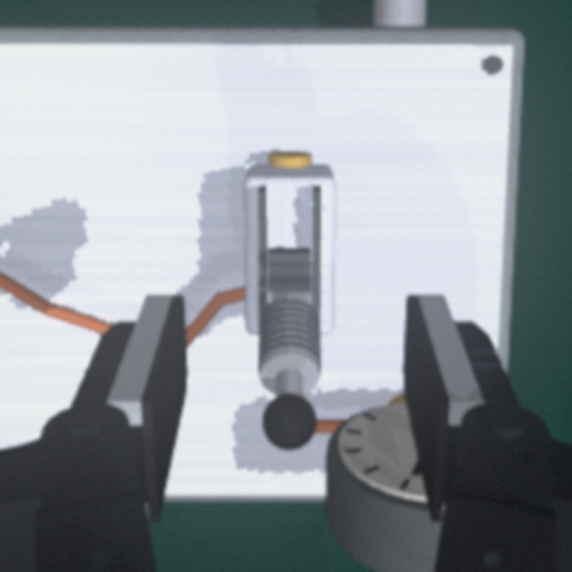

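The lever leans away from the front, matching its starting position. About 10 mm of bare rod shows between collar and ball at (288,380), so the collar is down. One last scene check, then hand in.

Run:
```python
from h import *
d,t=tray();P=cloud(d);Z=P[...,2];D=np.hypot(P[...,0]-t[0],P[...,1]-t[1])
m=(D<75)&(Z>22)&(Z<33);c=P[m].mean(0);k=P[(D<75)&(Z>45)&(Z<60)].mean(0);print('cover',c.round(1),'knob',k.round(1))
disc(563.3,111.3,168,182,40,'top')
if np.hypot(*(c[:2]-t))<15 and abs(c[2]-28)<3: print(r.close_job())
```

```text
tray ((652.68359375, -328.0568542480469), (150.13864135742188, 150.5962677001953), 8.094352722167969)
cover [ 652.9 -326.3   27.9] knob [ 653.  -326.5   51.5]
top disc 629 [563.4 112.4 175.2] encl [563.7 112.5] d 51.7 z 175.2
the job is handed in; nothing more can be done
None
```

The job is handed in: the toggle was vented first and the cover now lies flat in the tray. Weights 1, 2 and 3 (the only ones I found on the bench) are stacked within about 1 mm of centre. The toggle is back at pressure; the locked collar was judged from the wrist picture, which shows it down.

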